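# Pack the beading kit tray

## Robot

A 7-joint arm with a two-finger parallel gripper is mounted at the origin on a cart in front of the work surface, level with it; the furniture and walls round the work are solid. World frame = base frame: x ahead of the robot, y to its left, z up, the work surface at z = 0. Lengths are in m, angles in rad, forces in N, time in s.
With the tool pointing down it reaches from about 0.425 to 0.925 m from the base axis. Payload 6.8 kg.
Tool frame: the origin (TCP) lies at the very end of the fingers, on their centre line; the grasp point (between the pads) lies env.grip_depth behind it (env.grip_depth is the distance from the TCP to the grasp point, in m); z points along the fingers, y is the line along which they close (so a half turn about z gives the same grasp; the last joint's range is limited). The gripper opens to 85 mm and grips with 20 to 120 N. Pads are 22 mm wide; open, the fingers measure 114 mm over their backs; the gripper's body (76 mm by 85 mm) begins 54 mm behind the grasp point. The pads swing forward as they close: fully open they stand 13 mm farther back than shut.
Start: joints at [-1.307, 0.477, 0.022, 1.555, -0.011, 1.109, -0.083], TCP at [0.245, 0.629, 0.231] pointing down, gripper open.
Joint ranges: [-2.96, 2.96], [-0.34, 2.1], [-1.41, 1.46], [0.24, 2.44], [-1.37, 4.51], [0.17, 1.92], [-2.96, 2.96]. Speed limits (rad/s): [2.39, 2.39, 3.14, 3.14, 3.14, 3.14, 3.14].

## Interface

Orientations are given as a 3x3 rotation matrix whose columns are the frame's x, y, z axes.
In Python, from station import state, eyes, ticket, env gives the robot as it stands.
- The arm moves only by the tool step_arm, never from a script. Its argument "steps" is a list of rows, each an object with "dp": the shift along the tool's x, y, z in m, a list of three; "angular": the turn, a rotation vector about the tool's x, y, z in rad, a list of three. In form: [{"dp": [dx, dy, dz], "angular": [rx, ry, rz]}, ...]. A call has 1 to 5 rows; each row shifts and turns the commanded pose from where the row before left it, along the tool's axes as they then stand; what a row does not reach is not made up. A row lasts 1/10 s, in which the tool goes at most 50 mm and 8.59 degrees, less where a joint would pass 70% of its speed; a pose out of reach is approached as far as the arm can. A call with a gripper value outside its range is refused whole. "jaw" is the closure, from 0 (fully open) to 1 (shut), set as the call begins (left out, the last holds). The fingers move at their own pace and stop on an object; "grip_force" is the grip in N (left out, the last holds). Time passes only in rows, so rows that do not move let the fingers close. It gives the time, the measured TCP pose, the force, the opening and the grip force at its end, in the units of the state.
- state(): the state, without advancing time (a new reading comes with each control period).
- eyes.snapshot(name): name is "scene" or "top"; returns the picture (420x560x3 uint8, red, green, blue); there is no depth.
- eyes.get_calibration(name): a dict with "K" (3x3 intrinsics, pixels), "extrinsics" (4x4, takes a point from camera to world coordinates). Camera axes: x right, y up, looking along -z (the intrinsics and any distortion apply to the point x, -y, -z); pixel columns grow to the right and rows downward; lengths in m; the calibration is good to about 2 mm. A picture is of the moment at which its call begins. get_calibration takes no time and is no camera call.
- ticket.sign_off(): hands the job in; it is judged then, once.
The state is a dict: "time": time; "joint_pos": joint angles; "joint_velocities": joint speeds; "effort": joint torques, N m; "tcp_pos": TCP position; "eef_rot": TCP orientation; "wrist_force": force on the tool from outside, world axes, zero at the start; "wrist_torque": the same for the moment, N m; "grip_width": finger opening in m; "grasp_force": force on a finger pad.
Only numpy, scipy, OpenCV 4.12 (cv2) and the standard library are available. Lean on these libraries where they do the work, as an engineer would, in place of code of your own. Each camera call takes 0.05 s, during which the arm holds its last target. There are 200 camera calls.

## Task

Pack the wooden kit tray for tomorrow's beading class: lay the steel bench block in the large square recess and the glue tube in the long recess, and stand the thread spool upright in the small square recess and the bead pot upright, lid up, in the round recess, each sitting flat on the floor of its recess. The bead reamer and the earring card do not belong to the kit: leave them where they lie.

Things in the scene. Friction and masses are not known exactly. Their poses are not given: they have to be found in the camera images.
- bench_block: Polished steel square block on a black rubber base, 60 x 60 x 15 mm tall, about 0.34 kg, loose on the desk. Origin: centre of its underside; x and y along its sides, z up. Grasp across two opposite sides.
- glue_tube: Cream-white half-used glue tube lying flat, 98 mm long (along its y), 27 mm wide at the crimped +y end, 19 mm tall; the body that is gripped is 20 mm wide (its x) and 15 mm tall and runs from y = -29 to +47 mm, the narrower cap is at the -y end. Origin: centre of its underside, z up. Grasp across the body.
- thread_spool: Thread spool standing upright, 28 mm in diameter, 38 mm tall, pale flanges with a hole in the top. Origin: centre of its underside, z up. The only spool on the open desk.
- bead_pot: Small clear round pot of beads with a plain flat screwed-on lid, standing upright; the body is 32 mm in diameter, the lid 36 mm in diameter and 7 mm thick at the top, 33 mm tall in all. Origin: centre of its underside, z up.
- bead_reamer: Slim bead reamer, 106 mm long (along its y), 12 mm thick handle at +y and a thin pointed bit at -y; slimmer than the glue tube. Loose. Does not belong to the kit: stays where it lies. Origin: centre of its underside, z up.
- earring_card: Flat card with a pair of earrings on it, 66 x 50 mm (x, y) and 7 mm thick, loose. Does not belong to the kit: stays where it lies. Origin: centre of its underside, z up.
- square_insert: Plywood insert, 84 x 84 x 9 mm, with one LARGE SQUARE recess 73 x 73 mm, floored with grey felt, 6 mm deep (floor 3 mm above the insert's underside), fixed in the wooden kit tray. The tray's three 84 mm inserts lie side by side in a row, in any order. Origin: centre of its underside, 5 mm above the desk; the recess is centred over it; x and y along the recess sides, z up.
- round_insert: Plywood insert, 84 x 84 x 9 mm, with one ROUND recess 51 mm in diameter, felt floor, 6 mm deep (floor 3 mm above the underside), fixed in the kit tray. Origin: centre of its underside, 5 mm above the desk, recess centred over it, z up. Beware of the ring magnifier between tray and loose things: its ring is 57 to 63 cm ahead of the robot and up to 18 cm high; carry over it or round in front of it.
- small_insert: Plywood insert, 84 x 84 x 9 mm, with one SMALL SQUARE recess 43 x 43 mm, felt floor, 6 mm deep (floor 3 mm above the underside), fixed in the kit tray. Origin: centre of its underside, 5 mm above the desk, recess centred over it, z up.
- long_insert: Plywood insert, 64 mm (x) by 253 mm (y), 9 mm thick, with one LONG recess 43 mm (x) by 117 mm (y), felt floor, 6 mm deep (floor 3 mm above the underside), fixed in the kit tray along its side nearest the robot. Origin: centre of its underside, 5 mm above the desk, recess centred over it, z up. The tray is 166 x 270 mm; its rim, level with the insert tops, is 14 mm above the desk.
There are look-alikes about, which are no part of the job. What is shaped like the bead_pot but turquoise is not meant.

How it is judged:
By the outcome, as a careful person would: the job done as asked, in the order asked, and still so for the second after the job is handed in, with the robot touching nothing.
It also fails if it takes over 128 s, if anything falls off the work surface, if the arm or the gripper's body presses on something with over 40 N, if the wrist force passes 120 N, or if a joint passes its speed limit or range.

## Working session

There is one attempt and no reset: what is moved stays moved. The work goes in short steps, Python scripts to look and compute and a tool call to move; the robot and the scene stay as the last step left them, time stands still between calls to the robot, and variables do not carry over. Pictures are saved under pics/ and viewed, at most 14 in all, crops included, and the job is handed in when it is done.

Besides the shell and the picture viewer there is one more tool, called after ">>>" in YAML: its name, and indented under it one key for each argument. step_arm: Moves the arm, as the interface text tells. Its arguments: {"type":"object","properties":{"steps":{"type":"array","items":{"type":"object","properties":{"dp":{"type":"array","items":{"type":"number"}},"angular":{"type":"array","items":{"type":"number"}}}}},"jaw":{"type":"number"},"grip_force":{"type":"number"}},"required":["steps"]}

```bash
mkdir -p pics; ls; python3 - <<'E'
from station import state, eyes, ticket, env
import cv2,numpy as np
s=state();print(s['time'],s['tcp_pos'],s['eef_rot'],s['grip_width'],env.grip_depth)
for n in ['top','scene']:
    im=eyes.snapshot(n);cv2.imwrite(f'pics/{n}0.png',im[:,:,::-1]); c=eyes.get_calibration(n);print(c)
E
```

```text
pics
0.0 [0.24500416 0.62832718 0.23032926] [[-9.31700696e-01  3.63226569e-01 -5.22458241e-04]
 [ 3.63226912e-01  9.31699030e-01 -1.76878828e-03]
 [-1.55697061e-04 -1.83775216e-03 -9.99998299e-01]] 0.0854557333779875 0.0187
{'K': array([[451.15658566,   0.        , 278.27959573],
       [  0.        , 451.15658566, 207.65521566],
       [  0.        ,   0.        ,   1.        ]]), 'extrinsics': array([[ 0.01710595,  0.99080258, -0.13422979,  0.37174959],
       [-0.99961557,  0.01987677,  0.01932938,  0.00480793],
       [ 0.02181966,  0.13384754,  0.9907617 ,  1.4048759 ],
       [ 0.        ,  0.        ,  0.        ,  1.        ]])}
{'K': array([[493.17243924,   0.        , 270.17217546],
       [  0.        , 493.17243924, 213.16266318],
       [  0.        ,   0.        ,   1.        ]]), 'extrinsics': array([[ 0.76069053,  0.45212007, -0.46576535, -0.03190122],
       [-0.64910596,  0.53355557, -0.54219914, -0.67516454],
       [ 0.00337259,  0.71477682,  0.6993445 ,  0.87508756],
       [ 0.        ,  0.        ,  0.        ,  1.        ]])}
```

View pics/top0.png

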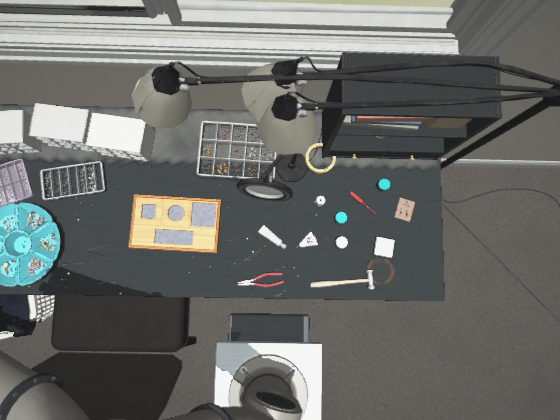

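View pics/scene0.png

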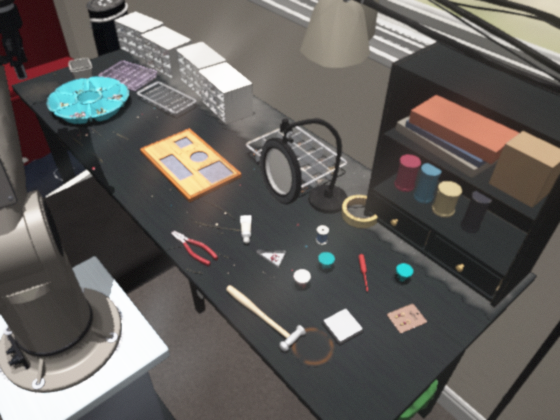

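Top view: the tray is at about (175,223), with recesses small (148,211), round (176,212), large (203,213) and long (174,236). The tube is at (271,237), the spool at (320,200) and the block at (384,247). There are three pot candidates: white-lidded (342,242), turquoise (341,217) and turquoise (384,184). Only (342,242) isn't turquoise, so I'll confirm that one in an enlarged crop.

```bash
cat > h.py <<'E'
import cv2,numpy as np
from station import state, eyes, ticket, env
def ray(n,uv,z):
    c=eyes.get_calibration(n);K,E=c['K'],c['extrinsics']
    uv=np.atleast_2d(uv).astype(float)
    d=np.c_[(uv[:,0]-K[0,2])/K[0,0],-(uv[:,1]-K[1,2])/K[1,1],-np.ones(len(uv))]@E[:3,:3].T
    o=E[:3,3]; t=(z-o[2])/d[:,2]
    return o+d*t[:,None]
def pix(n,p):
    c=eyes.get_calibration(n);K,E=c['K'],c['extrinsics']
    q=(np.atleast_2d(p)-E[:3,3])@E[:3,:3]
    return np.c_[K[0,0]*q[:,0]/-q[:,2]+K[0,2],K[1,1]*-q[:,1]/-q[:,2]+K[1,2]]
E
python3 - <<'E'
import cv2,numpy as np
t=cv2.imread('pics/top0.png')
s=cv2.imread('pics/scene0.png')
a=cv2.resize(t[175:275,230:430],None,fx=4,fy=4,interpolation=cv2.INTER_CUBIC)
b=cv2.resize(t[185:260,120:230],None,fx=5,fy=5,interpolation=cv2.INTER_CUBIC)
c=cv2.resize(s[200:350,220:440],None,fx=3.6,fy=3.6,interpolation=cv2.INTER_CUBIC)
cv2.imwrite('pics/ca.png',a);cv2.imwrite('pics/cb.png',b);cv2.imwrite('pics/cc.png',c)
E
```

```text
(no output)
```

View pics/ca.png

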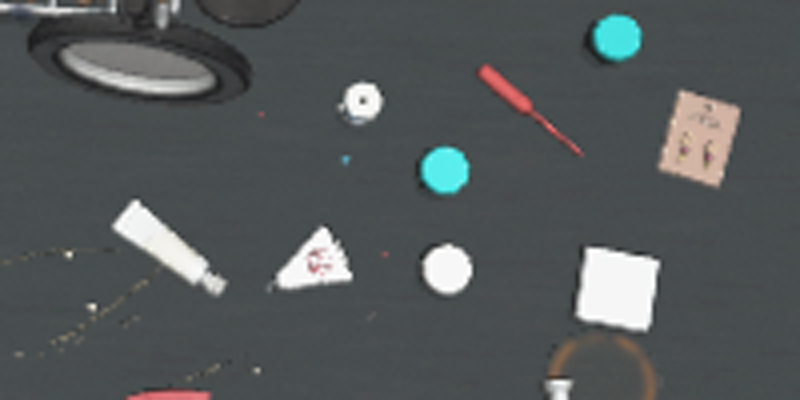

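View pics/cc.png

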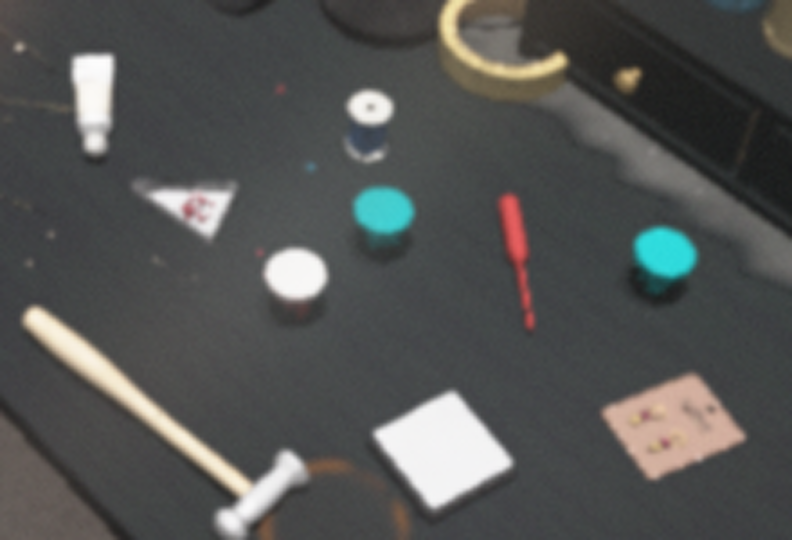

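View pics/cb.png

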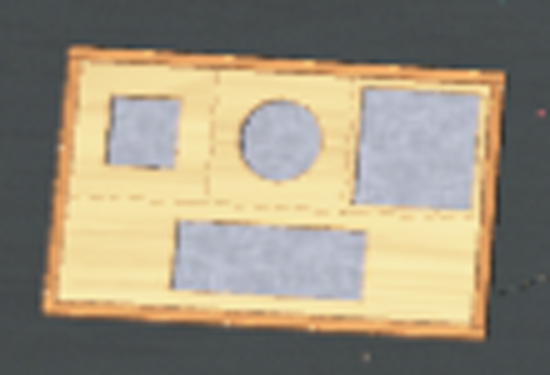

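The crops confirm it: the bead pot is the white-lidded one with visible beads at (342,242), and the triangle at (308,240) is a trinket. The tray layout is clear, with small, round and large recesses from left to right and the long one below. Now I'll measure positions.

```bash
python3 - <<'E'
from h import *
t=cv2.imread('pics/top0.png');s=cv2.imread('pics/scene0.png')
np.set_printoptions(precision=4,suppress=True)
def comps(n,im,mask,box,z,minA=15,show=True):
    m=np.zeros_like(mask);x0,y0,x1,y1=box;m[y0:y1,x0:x1]=mask[y0:y1,x0:x1]
    cs,_=cv2.findContours(m,cv2.RETR_EXTERNAL,cv2.CHAIN_APPROX_NONE)
    for c in cs:
        if cv2.contourArea(c)<minA: continue
        mo=cv2.moments(c);u=np.array([mo['m10']/mo['m00'],mo['m01']/mo['m00']])
        w=ray(n,c.reshape(-1,2),z)[:,:2]
        r=cv2.minAreaRect((w*1000).astype(np.float32))
        print(n,u,'w',ray(n,u,z)[0,:2],'rect mm',np.array(r[0]),np.array(r[1]),round(r[2],1))
for n,im in(('top',t),('scene',s)):
    hsv=cv2.cvtColor(im,cv2.COLOR_BGR2HSV);H,S,V=cv2.split(hsv)
    white=((S<60)&(V>150)).astype(np.uint8)*255
    tray=((H>8)&(H<30)&(S>80)&(V>120)).astype(np.uint8)*255
    felt=((S<90)&(V>110)&(V<230)&((H>90)|(S<25))).astype(np.uint8)*255
    if n=='top':
        B={'tray':(120,185,230,260),'block':(370,232,400,262),'tube':(255,220,292,252),'spool':(312,190,330,210),'pot':(333,233,352,252),'tri':(298,228,322,252)}
    else:
        B={'tray':(130,120,245,200),'block':(320,305,365,345),'tube':(235,210,256,245),'spool':(312,222,332,250),'pot':(290,265,313,290)}
    Z={'block':.015,'tube':.010,'spool':.038,'pot':.033,'tri':.005}
    print('TRAY');comps(n,im,tray,B['tray'],.014,200)
    print('FELT');comps(n,im,felt,B['tray'],.011,40)
    for k in B:
        if k!='tray': print(k);comps(n,im,white,B[k],Z[k])
E
```

```text
TRAY
top [174.3906 223.3698] w [0.5049 0.297 ] rect mm [505.7182 296.7243] [271.2618 167.2707] 87.7
FELT
top [173.5418 236.7234] w [0.4639 0.2982] rect mm [464.0794 298.5694] [114.7621  41.1912] 87.5
top [175.5927 212.6359] w [0.5386 0.2955] rect mm [539.0336 295.8137] [46.9274 46.2601] 2.6
top [148.2945 210.9658] w [0.5422 0.3798] rect mm [542.11  379.477] [37.4581 40.1397] 1.2
top [202.8721 214.4366] w [0.5347 0.2111] rect mm [534.9038 210.9524] [71.1039 70.686 ] 87.7
block
top [383.8523 246.8193] w [ 0.4445 -0.3505] rect mm [ 444.4421 -350.3891] [57.3287 57.1043] 80.8
tube
top [270.6773 235.9381] w [ 0.472  -0.0004] rect mm [466.2912  -5.1847] [96.9365 27.2058] 50.4
spool
top [320.1481 200.1652] w [ 0.5827 -0.1501] rect mm [ 583.4398 -149.8469] [27.1038 29.259 ] 37.3
pot
top [341.3542 241.7865] w [ 0.4565 -0.216 ] rect mm [ 457.4362 -216.3717] [33.4906 33.8064] 1.0
tri
top [308.4079 240.3921] w [ 0.4607 -0.1178] rect mm [ 463.1219 -113.171 ] [41.3589 55.9122] 14.4
TRAY
scene [189.885  162.6993] w [0.5014 0.2899] rect mm [504.5423 300.5572] [279.0038 172.5417] 87.8
FELT
scene [215.
[... 176 characters left out ...]

scene [198.4681 156.3422] w [0.538  0.3017] rect mm [539.2376 302.9094] [36.8535 42.9708] 49.8
scene [183.0493 142.3239] w [0.5415 0.386 ] rect mm [541.1539 386.3864] [33.8021 35.9013] 85.9
scene [236.9673 125.3542] w [0.7155 0.3529] rect mm [697.7164 350.634 ] [86.8147 68.2086] 51.7
block
scene [342.618  324.3306] w [ 0.4438 -0.3485] rect mm [ 444.2945 -347.9111] [58.4888 58.0322] 80.4
tube
scene [245.5457 226.21  ] w [ 0.4688 -0.0002] rect mm [465.4359  -3.7976] [88.2113 27.4084] 51.1
spool
scene [322.397  229.3461] w [ 0.5839 -0.1469] rect mm [ 583.9344 -147.2408] [29.6641 25.8619] 45.6
pot
scene [301.75   275.5337] w [ 0.4558 -0.2132] rect mm [ 455.7016 -212.6545] [35.6103 37.0755] 49.7
```

```bash
cat > plan.py <<'E'
# usage: plan.py x,y,z,yawdeg ...   prints rows in tool axes (yaw = direction of tool y)
import sys,json,math,numpy as np
from station import state
from scipy.spatial.transform import Rotation as R
s=state();p=np.array(s['tcp_pos']);r=np.array(s['eef_rot']);out=[]
print('t',round(s['time'],2),'tcp',p.round(4),'yaw',round(math.degrees(math.atan2(r[1,1],r[0,1])),1),'w',round(s['grip_width'],4),'f',round(s['grasp_force'],1),np.round(s['wrist_force'],1))
for w in sys.argv[1:]:
    x,y,z,yaw=map(float,w.split(','));a=math.radians(yaw)
    Y=np.array([math.cos(a),math.sin(a),0]);Z=np.array([0,0,-1.]);G=np.c_[np.cross(Y,Z),Y,Z]
    g=np.array([x,y,z]);rv=R.from_matrix(r.T@G).as_rotvec()
    n=max(1,math.ceil(np.linalg.norm(g-p)/.0485),math.ceil(np.linalg.norm(rv)/.14))
    st=(g-p)/n
    for i in range(n):
        d=(r.T@(g-p)/(n-i)).round(3);q=(rv/n).round(3)
        out.append({"dp":d.tolist(),"angular":q.tolist()});p=p+r@d;r=r@R.from_rotvec(q).as_matrix()
for i in range(0,len(out),5): print(json.dumps(out[i:i+5]))
E
python3 plan.py .48,.25,.2,80.6 .48,0,.2,80.6 .444,-.349,.12,80.6
```

```text
t 0.1 tcp [0.245  0.6284 0.2304] yaw 68.7 w 0.0852 f 0.0 [ 0.1  0.5 -0.9]
[{"dp": [-0.036, -0.027, 0.003], "angular": [-0.0, -0.0, -0.021]}, {"dp": [-0.035, -0.027, 0.003], "angular": [-0.0, -0.0, -0.021]}, {"dp": [-0.034, -0.028, 0.003], "angular": [-0.0, -0.0, -0.021]}, {"dp": [-0.034, -0.029, 0.003], "angular": [-0.0, -0.0, -0.021]}, {"dp": [-0.033, -0.03, 0.003], "angular": [-0.0, -0.0, -0.021]}]
[{"dp": [-0.033, -0.03, 0.003], "angular": [-0.0, -0.0, -0.021]}, {"dp": [-0.032, -0.031, 0.003], "angular": [-0.0, -0.0, -0.021]}, {"dp": [-0.031, -0.032, 0.003], "angular": [-0.0, -0.0, -0.021]}, {"dp": [-0.031, -0.032, 0.003], "angular": [-0.0, -0.0, -0.021]}, {"dp": [-0.03, -0.033, 0.004], "angular": [-0.0, -0.0, -0.021]}]
[{"dp": [-0.007, -0.041, 0.0], "angular": [-0.0, -0.0, 0.0]}, {"dp": [-0.007, -0.041, 0.0], "angular": [-0.0, -0.0, 0.0]}, {"dp": [-0.007, -0.041, 0.0], "angular": [-0.0, -0.0, 0.0]}, {"dp": [-0.006, -0.041, 0.0], "angular": [-0.0, -0.0, 0.0]}, {"dp": [-0.007, -0.041, 0.0], "angular": [-0.0, -0.0, 0.0]}]
[{"dp": [-0.006, -0.042, 0.0], "angular": [-0.0, -0.0, 0.0]}, {"dp": [-0.003, -0.044, 0.01], "angular": [-0.0, -0.0, 0.0]}, {"dp": [-0.003, -0.044, 0.01], "angular": [-0.0, -0.0, 0.0]}, {"dp": [-0.002, -0.044, 0.01], "angular": [-0.0, -0.0, 0.0]}, {"dp": [-0.003, -0.044, 0.01], "angular": [-0.0, -0.0, 0.0]}]
[{"dp": [-0.002, -0.043, 0.01], "angular": [-0.0, -0.0, 0.0]}, {"dp": [-0.003, -0.044, 0.01], "angular": [-0.0, -0.0, 0.0]}, {"dp": [-0.002, -0.043, 0.01], "angular": [-0.0, -0.0, 0.0]}, {"dp": [-0.003, -0.044, 0.011], "angular": [-0.0, -0.0, 0.0]}]
```

>>> step_arm:
  steps:
    - {"dp":[-0.036,-0.027,0.003],"angular":[0,0,-0.021]}
    - {"dp":[-0.035,-0.027,0.003],"angular":[0,0,-0.021]}
    - {"dp":[-0.034,-0.028,0.003],"angular":[0,0,-0.021]}
    - {"dp":[-0.034,-0.029,0.003],"angular":[0,0,-0.021]}
    - {"dp":[-0.033,-0.03,0.003],"angular":[0,0,-0.021]}
  jaw: 0
  grip_force: 80

```text
time: 0.6
tcp_pos: [0.363, 0.4378, 0.2159]
eef_rot: [[-0.965, 0.263, -0.0], [0.263, 0.965, -0.0], [0.0, -0.001, -1.0]]
wrist_force: [0.3, -0.0, -0.2]
grip_width: 0.085
grasp_force: 0.0
```

>>> step_arm:
  steps:
    - {"dp":[-0.033,-0.03,0.003],"angular":[0,0,-0.021]}
    - {"dp":[-0.032,-0.031,0.003],"angular":[0,0,-0.021]}
    - {"dp":[-0.031,-0.032,0.003],"angular":[0,0,-0.021]}
    - {"dp":[-0.031,-0.032,0.003],"angular":[0,0,-0.021]}
    - {"dp":[-0.03,-0.033,0.004],"angular":[0,0,-0.021]}

```text
time: 1.1
tcp_pos: [0.4808, 0.2489, 0.2001]
eef_rot: [[-0.987, 0.16, -0.0], [0.16, 0.987, 0.0], [0.0, -0.0, -1.0]]
wrist_force: [0.4, 0.6, 0.5]
grip_width: 0.0854
grasp_force: 0.0
```

>>> step_arm:
  steps:
    - {"dp":[-0.007,-0.041,0],"angular":[0,0,0]}
    - {"dp":[-0.007,-0.041,0],"angular":[0,0,0]}
    - {"dp":[-0.007,-0.041,0],"angular":[0,0,0]}
    - {"dp":[-0.006,-0.041,0],"angular":[0,0,0]}
    - {"dp":[-0.007,-0.041,0],"angular":[0,0,0]}

```text
time: 1.6
tcp_pos: [0.4802, 0.0411, 0.2001]
eef_rot: [[-0.987, 0.161, -0.0], [0.161, 0.987, 0.0], [0.0, -0.0, -1.0]]
wrist_force: [1.2, 0.5, -0.2]
grip_width: 0.085
grasp_force: 0.0
```

>>> step_arm:
  steps:
    - {"dp":[-0.006,-0.042,0],"angular":[0,0,0]}
    - {"dp":[-0.003,-0.044,0.01],"angular":[0,0,0]}
    - {"dp":[-0.003,-0.044,0.01],"angular":[0,0,0]}
    - {"dp":[-0.002,-0.044,0.01],"angular":[0,0,0]}
    - {"dp":[-0.003,-0.044,0.01],"angular":[0,0,0]}

```text
time: 2.1
tcp_pos: [0.4617, -0.1767, 0.1599]
eef_rot: [[-0.987, 0.161, -0.0], [0.161, 0.987, 0.0], [0.0, 0.0, -1.0]]
wrist_force: [1.4, 0.6, 1.3]
grip_width: 0.0856
grasp_force: 0.0
```

>>> step_arm:
  steps:
    - {"dp":[-0.002,-0.043,0.01],"angular":[0,0,0]}
    - {"dp":[-0.003,-0.044,0.01],"angular":[0,0,0]}
    - {"dp":[-0.002,-0.043,0.01],"angular":[0,0,0]}
    - {"dp":[-0.003,-0.044,0.011],"angular":[0,0,0]}

```text
time: 2.5
tcp_pos: [0.4437, -0.3499, 0.1187]
eef_rot: [[-0.987, 0.161, -0.0], [0.161, 0.987, 0.0], [0.0, 0.0, -1.0]]
wrist_force: [0.3, 0.4, -0.2]
grip_width: 0.0851
grasp_force: 0.0
```

```bash
python3 plan.py .444,-.349,.06,80.6 .444,-.349,.004,80.6;  python3 - <<'E'
from h import *
t=eyes.snapshot('top')[:,:,::-1];s=eyes.snapshot('scene')[:,:,::-1]
a=cv2.resize(t[190:290,330:430],(500,500),interpolation=cv2.INTER_CUBIC)
b=cv2.resize(s[250:375,270:420],None,fx=4,fy=4,interpolation=cv2.INTER_CUBIC)[:500]
cv2.imwrite('pics/g1.png',np.hstack([cv2.resize(a,(400,400)),cv2.resize(b,(400,400))]))
E
```

```text
t 2.5 tcp [ 0.4437 -0.3499  0.1187] yaw 80.8 w 0.0851 f 0.0 [ 0.3  0.4 -0.2]
[{"dp": [-0.0, 0.0, 0.029], "angular": [0.0, -0.0, 0.001]}, {"dp": [-0.0, 0.001, 0.03], "angular": [0.0, -0.0, 0.001]}, {"dp": [-0.0, -0.0, 0.028], "angular": [0.0, -0.0, 0.0]}, {"dp": [-0.0, -0.0, 0.028], "angular": [0.0, -0.0, 0.0]}]
```

View pics/g1.png

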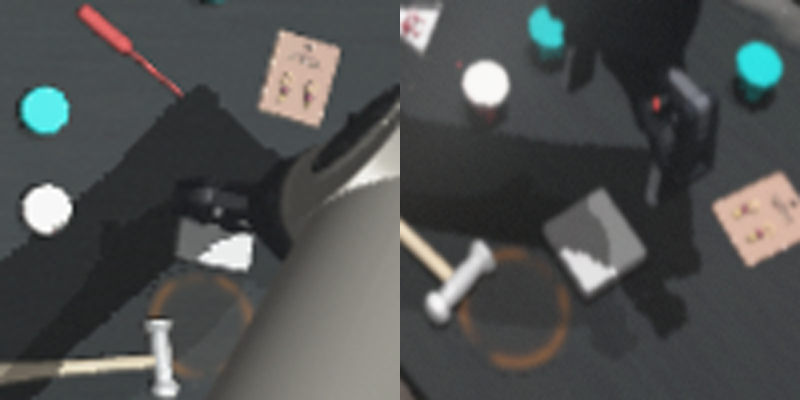

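The gripper is above the block (top crop ~(215,235)), the jaws straddle it along y, and the hammer and wire ring are clear. Next I descend and grip.

>>> step_arm:
  steps:
    - {"dp":[0,0,0.03]}
    - {"dp":[0,0.001,0.03]}
    - {"dp":[0,0,0.03]}
    - {"dp":[0,0,0.025]}

```text
schema error: expected keys dp, angular
```

>>> step_arm:
  steps:
    - {"dp":[0,0,0]}
    - {"dp":[0,0,0]}
    - {"dp":[0,0,0]}
    - {"dp":[0,0,0]}
    - {"dp":[0,0,0]}
  jaw: 1

```text
schema error: expected keys dp, angular
```

>>> step_arm:
  steps:
    - {"dp":[0,0,0]}
    - {"dp":[0,0,0]}
    - {"dp":[0,0,-0.01]}
    - {"dp":[0,0,-0.02]}
    - {"dp":[0,0,-0.02]}

```text
schema error: expected keys dp, angular
```

```bash
python3 plan.py .45,-.3,.1,80.6 .47,.1,.12,87.6 .5345,.2139,.08,87.6 .5345,.2139,.025,87.6;  python3 - <<'E'
from h import *
s=eyes.snapshot('scene')[:,:,::-1]
b=cv2.resize(s[250:375,270:420],None,fx=4,fy=4,interpolation=cv2.INTER_CUBIC)
cv2.imwrite('pics/g2.png',b)
E
```

```text
t 2.6 tcp [ 0.4409 -0.3549  0.1182] yaw 80.2 w 0.085 f 0.0 [-0.5  0.6  0.9]
[{"dp": [0.0, 0.028, 0.009], "angular": [-0.002, -0.001, -0.003]}, {"dp": [0.0, 0.028, 0.009], "angular": [-0.002, -0.001, -0.003]}, {"dp": [0.005, 0.044, -0.002], "angular": [0.0, 0.0, -0.014]}, {"dp": [0.005, 0.044, -0.002], "angular": [0.0, 0.0, -0.014]}, {"dp": [0.004, 0.044, -0.002], "angular": [0.0, 0.0, -0.014]}]
[{"dp": [0.003, 0.044, -0.002], "angular": [0.0, 0.0, -0.014]}, {"dp": [0.003, 0.045, -0.002], "angular": [0.0, 0.0, -0.014]}, {"dp": [0.002, 0.045, -0.002], "angular": [0.0, 0.0, -0.014]}, {"dp": [0.001, 0.044, -0.003], "angular": [0.0, 0.0, -0.014]}, {"dp": [0.001, 0.045, -0.002], "angular": [0.0, 0.0, -0.014]}]
[{"dp": [-0.0, 0.044, -0.003], "angular": [0.0, 0.0, -0.014]}, {"dp": [-0.02, 0.039, 0.013], "angular": [0.0, 0.0, 0.001]}, {"dp": [-0.02, 0.039, 0.014], "angular": [0.0, 0.0, 0.001]}, {"dp": [-0.02, 0.039, 0.013], "angular": [0.0, 0.0, 0.001]}, {"dp": [-0.0, -0.0, 0.028], "angular": [0.0, 0.0, 0.0]}]
[{"dp": [-0.0, -0.0, 0.027], "angular": [0.0, 0.0, 0.0]}]
```

View pics/g2.png

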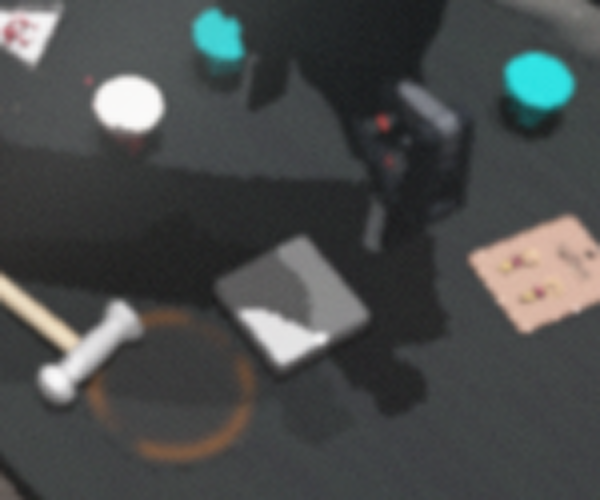

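The calls were refused because each row needs `angular`, so nothing moved. The gripper is still above the block.

>>> step_arm:
  steps:
    - {"dp":[0,0,0],"angular":[0,0,0]}
    - {"dp":[0,0,0.03],"angular":[0,0,0]}
    - {"dp":[0,0,0.02],"angular":[0,0,0]}
    - {"dp":[0,0,0],"angular":[0,0,0]}

```text
time: 3.05
tcp_pos: [0.4435, -0.3453, 0.0672]
eef_rot: [[-0.987, 0.158, -0.004], [0.158, 0.987, 0.003], [0.004, 0.003, -1.0]]
wrist_force: [-0.1, 0.2, 0.5]
grip_width: 0.0851
grasp_force: 0.0
```

```bash
python3 plan.py .444,-.349,.004,80.6
```

```text
t 3.05 tcp [ 0.4435 -0.3453  0.0672] yaw 80.9 w 0.0851 f 0.0 [-0.1  0.2  0.5]
[{"dp": [-0.001, -0.002, 0.032], "angular": [0.001, -0.002, 0.003]}, {"dp": [-0.0, -0.002, 0.031], "angular": [0.001, -0.002, 0.003]}]
```

>>> step_arm:
  steps:
    - {"dp":[0,0,0.03],"angular":[0,0,0]}
    - {"dp":[0,0,0.025],"angular":[0,0,0]}
    - {"dp":[0,0,0.009],"angular":[0,0,0]}
    - {"dp":[0,0,0],"angular":[0,0,0]}
    - {"dp":[0,0,0],"angular":[0,0,0]}

```text
time: 3.55
tcp_pos: [0.4451, -0.3487, 0.0065]
eef_rot: [[-0.987, 0.161, 0.001], [0.161, 0.987, -0.001], [-0.001, -0.0, -1.0]]
wrist_force: [0.7, -0.4, 0.1]
grip_width: 0.0853
grasp_force: 0.0
```

>>> step_arm:
  steps:
    - {"dp":[0,0,0],"angular":[0,0,0]}
    - {"dp":[0,0,0],"angular":[0,0,0]}
    - {"dp":[0,0,0],"angular":[0,0,0]}

```text
time: 3.85
tcp_pos: [0.4446, -0.3487, 0.006]
eef_rot: [[-0.987, 0.161, 0.001], [0.161, 0.987, -0.0], [-0.001, -0.0, -1.0]]
wrist_force: [-0.4, 0.9, 0.1]
grip_width: 0.0856
grasp_force: 0.0
```

>>> step_arm:
  steps:
    - {"dp":[0,0,0.002],"angular":[0,0,0]}
    - {"dp":[0,0,0],"angular":[0,0,0]}
    - {"dp":[0,0,0],"angular":[0,0,0]}
    - {"dp":[0,0,0],"angular":[0,0,0]}
    - {"dp":[0,0,0],"angular":[0,0,0]}
  jaw: 1
  grip_force: 80

```text
time: 4.35
tcp_pos: [0.4443, -0.3488, 0.0041]
eef_rot: [[-0.987, 0.161, 0.0], [0.161, 0.987, -0.0], [-0.0, -0.0, -1.0]]
wrist_force: [-1.2, 0.9, 9.2]
grip_width: 0.0573
grasp_force: 84.3
```

>>> step_arm:
  steps:
    - {"dp":[0,0,0],"angular":[0,0,0]}
    - {"dp":[0,0,0],"angular":[0,0,0]}
    - {"dp":[0,0,-0.005],"angular":[0,0,0]}
    - {"dp":[0,0,-0.015],"angular":[0,0,0]}
    - {"dp":[0,0,-0.03],"angular":[0,0,0]}

```text
time: 4.85
tcp_pos: [0.4425, -0.3471, 0.0523]
eef_rot: [[-0.987, 0.161, -0.005], [0.161, 0.987, 0.003], [0.005, 0.002, -1.0]]
wrist_force: [0.1, 0.0, -3.3]
grip_width: 0.0575
grasp_force: 86.7
```

```bash
python3 plan.py .45,-.3,.1,80.6 .47,.1,.12,87.6 .5345,.2139,.08,87.6 .5345,.2139,.035,87.6;  python3 - <<'E'
from h import *
s=eyes.snapshot('scene')[:,:,::-1]
b=cv2.resize(s[250:375,270:420],None,fx=4,fy=4,interpolation=cv2.INTER_CUBIC)
cv2.imwrite('pics/g3.png',b)
E
```

```text
t 4.85 tcp [ 0.4425 -0.3471  0.0523] yaw 80.7 w 0.0575 f 86.7 [ 0.1  0.  -3.3]
[{"dp": [0.0, 0.024, -0.024], "angular": [0.001, -0.002, 0.001]}, {"dp": [0.0, 0.024, -0.024], "angular": [0.001, -0.002, 0.001]}, {"dp": [0.005, 0.044, -0.002], "angular": [0.0, -0.0, -0.014]}, {"dp": [0.004, 0.044, -0.002], "angular": [0.0, -0.0, -0.014]}, {"dp": [0.004, 0.044, -0.002], "angular": [0.0, -0.0, -0.014]}]
[{"dp": [0.003, 0.044, -0.002], "angular": [0.0, -0.0, -0.014]}, {"dp": [0.003, 0.045, -0.002], "angular": [0.0, -0.0, -0.014]}, {"dp": [0.002, 0.045, -0.002], "angular": [0.0, -0.0, -0.014]}, {"dp": [0.001, 0.044, -0.003], "angular": [0.0, -0.0, -0.014]}, {"dp": [0.001, 0.045, -0.002], "angular": [0.0, -0.0, -0.014]}]
[{"dp": [0.0, 0.044, -0.003], "angular": [0.0, -0.0, -0.014]}, {"dp": [-0.02, 0.039, 0.013], "angular": [0.0, -0.0, 0.001]}, {"dp": [-0.02, 0.039, 0.014], "angular": [0.0, -0.0, 0.001]}, {"dp": [-0.02, 0.039, 0.013], "angular": [0.0, -0.0, 0.001]}, {"dp": [0.0, -0.0, 0.045], "angular": [0.0, -0.001, 0.001]}]
```

View pics/g3.png

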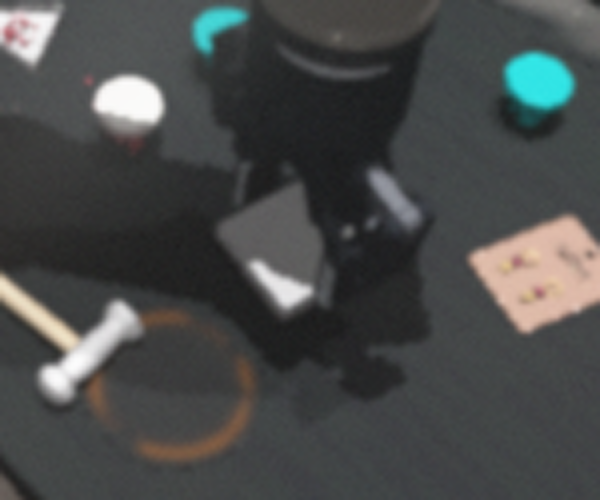

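The block is lifted and level: 3.3 N of load and the opening steady at 57.5 mm. Next I carry it to the large recess.

>>> step_arm:
  steps:
    - {"dp":[0,0.024,-0.024],"angular":[0,0,0]}
    - {"dp":[0,0.024,-0.024],"angular":[0,0,0]}
    - {"dp":[0.005,0.044,-0.002],"angular":[0,0,-0.014]}
    - {"dp":[0.004,0.044,-0.002],"angular":[0,0,-0.014]}
    - {"dp":[0.004,0.044,-0.002],"angular":[0,0,-0.014]}

```text
time: 5.4
tcp_pos: [0.4584, -0.167, 0.108]
eef_rot: [[-0.993, 0.12, 0.001], [0.12, 0.993, 0.0], [-0.001, 0.0, -1.0]]
wrist_force: [2.3, 0.3, -4.2]
grip_width: 0.0573
grasp_force: 87.9
```

>>> step_arm:
  steps:
    - {"dp":[0.003,0.044,-0.002],"angular":[0,0,-0.014]}
    - {"dp":[0.003,0.045,-0.002],"angular":[0,0,-0.014]}
    - {"dp":[0.002,0.045,-0.002],"angular":[0,0,-0.014]}
    - {"dp":[0.001,0.044,-0.003],"angular":[0,0,-0.014]}
    - {"dp":[0.001,0.045,-0.002],"angular":[0,0,-0.014]}

```text
time: 5.9
tcp_pos: [0.4688, 0.056, 0.119]
eef_rot: [[-0.999, 0.05, 0.001], [0.05, 0.999, 0.0], [-0.001, 0.0, -1.0]]
wrist_force: [1.2, 0.3, -4.1]
grip_width: 0.0572
grasp_force: 87.9
```

>>> step_arm:
  steps:
    - {"dp":[0,0.044,-0.003],"angular":[0,0,-0.014]}
    - {"dp":[-0.02,0.039,0.013],"angular":[0,0,0.001]}
    - {"dp":[-0.02,0.039,0.014],"angular":[0,0,0.001]}
    - {"dp":[-0.015,0.025,0.013],"angular":[0,0,0]}
    - {"dp":[-0.005,0.01,0.02],"angular":[0,0,0]}

```text
time: 6.4
tcp_pos: [0.5376, 0.2136, 0.062]
eef_rot: [[-0.999, 0.034, 0.004], [0.034, 0.999, 0.003], [-0.004, 0.003, -1.0]]
wrist_force: [0.4, 0.2, -3.3]
grip_width: 0.057
grasp_force: 87.9
```

>>> step_arm:
  steps:
    - {"dp":[0,0,0.015],"angular":[0,0,0]}
    - {"dp":[0,0,0.005],"angular":[0,0,0]}
    - {"dp":[0,0,0],"angular":[0,0,0]}
    - {"dp":[0,0,0],"angular":[0,0,0]}
    - {"dp":[0,0,0],"angular":[0,0,0]}

```text
time: 6.9
tcp_pos: [0.5359, 0.2085, 0.0423]
eef_rot: [[-0.999, 0.039, 0.001], [0.039, 0.999, 0.001], [-0.001, 0.001, -1.0]]
wrist_force: [0.5, -1.2, -4.7]
grip_width: 0.0572
grasp_force: 87.9
```

```bash
python3 plan.py .5345,.2139,.03,87.6;  python3 - <<'E'
from h import *
s=eyes.snapshot('scene')[:,:,::-1];t=eyes.snapshot('top')[:,:,::-1]
b=cv2.resize(s[110:210,130:260],(520,400),interpolation=cv2.INTER_CUBIC)
a=cv2.resize(t[185:265,120:240],(600,400),interpolation=cv2.INTER_CUBIC)[:,320:]
cv2.imwrite('pics/g4.png',np.hstack([a,b]))
E
```

```text
t 6.9 tcp [0.5359 0.2085 0.0423] yaw 87.8 w 0.0572 f 87.9 [ 0.5 -1.2 -4.7]
[{"dp": [0.002, 0.005, 0.012], "angular": [0.001, 0.001, 0.003]}]
```

View pics/g4.png

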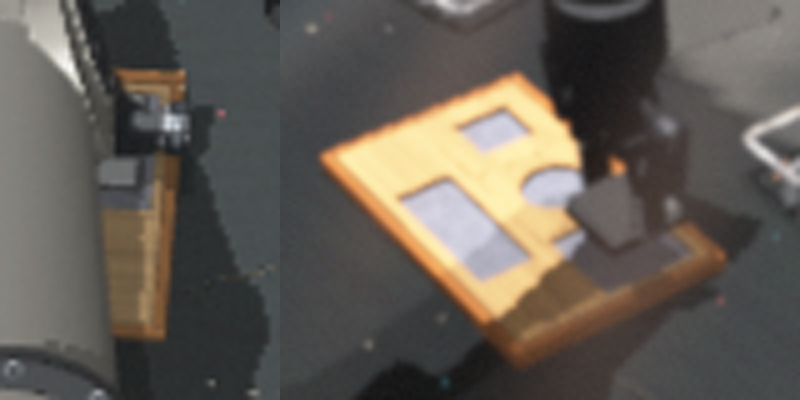

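>>> step_arm:
  steps:
    - {"dp":[0.001,0.005,0.006],"angular":[0,0,0.002]}
    - {"dp":[0,0,0.004],"angular":[0,0,0]}
    - {"dp":[0,0,0],"angular":[0,0,0]}
    - {"dp":[0,0,0],"angular":[0,0,0]}
    - {"dp":[0,0,0],"angular":[0,0,0]}

```text
time: 7.5
tcp_pos: [0.5346, 0.214, 0.0312]
eef_rot: [[-0.999, 0.04, -0.0], [0.04, 0.999, -0.0], [0.0, -0.0, -1.0]]
wrist_force: [0.0, -0.5, -3.9]
grip_width: 0.0572
grasp_force: 87.9
```

>>> step_arm:
  steps:
    - {"dp":[0,0,0],"angular":[0,0,0]}
    - {"dp":[0,0,0],"angular":[0,0,0]}
    - {"dp":[0,0,0],"angular":[0,0,0]}

```text
time: 7.8
tcp_pos: [0.5346, 0.2141, 0.0314]
eef_rot: [[-0.999, 0.04, 0.0], [0.04, 0.999, 0.0], [-0.0, 0.0, -1.0]]
wrist_force: [1.3, 1.4, -4.0]
grip_width: 0.0574
grasp_force: 87.9
```

>>> step_arm:
  steps:
    - {"dp":[0,0,0.006],"angular":[0,0,0]}
    - {"dp":[0,0,0.006],"angular":[0,0,0]}
    - {"dp":[0,0,0.004],"angular":[0,0,0]}
    - {"dp":[0,0,0],"angular":[0,0,0]}
    - {"dp":[0,0,0],"angular":[0,0,0]}

```text
time: 8.3
tcp_pos: [0.5344, 0.214, 0.0151]
eef_rot: [[-0.999, 0.04, -0.0], [0.04, 0.999, -0.0], [0.0, -0.0, -1.0]]
wrist_force: [-0.1, 0.3, -3.7]
grip_width: 0.0571
grasp_force: 87.9
```

>>> step_arm:
  steps:
    - {"dp":[0,0,0.002],"angular":[0,0,0]}
    - {"dp":[0,0,0],"angular":[0,0,0]}
    - {"dp":[0,0,0],"angular":[0,0,0]}

```text
time: 8.6
tcp_pos: [0.5346, 0.2141, 0.0134]
eef_rot: [[-0.999, 0.04, 0.0], [0.04, 0.999, 0.0], [-0.0, 0.0, -1.0]]
wrist_force: [-0.0, 0.6, -4.6]
grip_width: 0.0571
grasp_force: 87.9
```

>>> step_arm:
  steps:
    - {"dp":[0,0,0],"angular":[0,0,0]}
    - {"dp":[0,0,0],"angular":[0,0,0]}
    - {"dp":[0,0,0],"angular":[0,0,0]}
    - {"dp":[0,0,-0.01],"angular":[0,0,0]}
    - {"dp":[0,0,-0.03],"angular":[0,0,0]}
  jaw: 0.1

```text
time: 9.1
tcp_pos: [0.5328, 0.2133, 0.0522]
eef_rot: [[-0.999, 0.04, -0.004], [0.04, 0.999, -0.002], [0.004, -0.002, -1.0]]
wrist_force: [0.6, 0.4, 0.6]
grip_width: 0.0768
grasp_force: 0.0
```

```bash
python3 plan.py .5,.18,.12,87.6 .468,-.002,.1,140.6 .468,-.002,.06,140.6
```

```text
t 9.1 tcp [0.5328 0.2133 0.0522] yaw 87.7 w 0.0768 f 0.0 [0.6 0.4 0.6]
[{"dp": [0.016, -0.017, -0.034], "angular": [-0.001, -0.002, 0.001]}, {"dp": [0.016, -0.018, -0.034], "angular": [-0.001, -0.002, 0.001]}, {"dp": [0.003, -0.026, 0.003], "angular": [-0.0, -0.0, -0.132]}, {"dp": [0.007, -0.025, 0.003], "angular": [-0.0, -0.0, -0.132]}, {"dp": [0.01, -0.024, 0.003], "angular": [-0.0, -0.0, -0.132]}]
[{"dp": [0.013, -0.023, 0.003], "angular": [-0.0, -0.0, -0.132]}, {"dp": [0.016, -0.021, 0.003], "angular": [-0.0, -0.0, -0.132]}, {"dp": [0.019, -0.019, 0.003], "angular": [-0.0, -0.0, -0.132]}, {"dp": [0.022, -0.015, 0.002], "angular": [-0.0, -0.0, -0.132]}, {"dp": [-0.0, -0.001, 0.04], "angular": [-0.0, -0.0, -0.001]}]
```

```bash
python3 plan.py .5,.18,.14,60 .469,0,.1,-39.4
```

```text
t 9.1 tcp [0.5328 0.2133 0.0522] yaw 87.7 w 0.0768 f 0.0 [0.6 0.4 0.6]
[{"dp": [0.008, -0.009, -0.022], "angular": [-0.001, -0.001, 0.121]}, {"dp": [0.007, -0.009, -0.022], "angular": [-0.001, -0.001, 0.121]}, {"dp": [0.005, -0.01, -0.022], "angular": [-0.001, -0.001, 0.121]}, {"dp": [0.005, -0.012, -0.022], "angular": [-0.001, -0.001, 0.121]}, {"dp": [-0.005, -0.013, 0.003], "angular": [0.0, -0.0, 0.133]}]
[{"dp": [-0.007, -0.012, 0.003], "angular": [0.0, -0.0, 0.133]}, {"dp": [-0.008, -0.011, 0.003], "angular": [0.0, -0.0, 0.133]}, {"dp": [-0.01, -0.01, 0.003], "angular": [0.0, -0.0, 0.133]}, {"dp": [-0.011, -0.009, 0.003], "angular": [0.0, -0.0, 0.133]}, {"dp": [-0.012, -0.007, 0.003], "angular": [0.0, -0.0, 0.133]}]
[{"dp": [-0.013, -0.006, 0.003], "angular": [0.0, -0.0, 0.133]}, {"dp": [-0.013, -0.004, 0.003], "angular": [0.0, -0.0, 0.133]}, {"dp": [-0.014, -0.002, 0.003], "angular": [0.0, -0.0, 0.133]}, {"dp": [-0.014, -0.001, 0.003], "angular": [0.0, -0.0, 0.133]}, {"dp": [-0.014, 0.001, 0.003], "angular": [0.0, -0.0, 0.133]}]
[{"dp": [-0.014, 0.004, 0.004], "angular": [0.0, -0.0, 0.133]}, {"dp": [-0.013, 0.005, 0.003], "angular": [0.0, -0.0, 0.133]}]
```

>>> step_arm:
  steps:
    - {"dp":[0.008,-0.009,-0.022],"angular":[0,0,0.121]}
    - {"dp":[0.007,-0.009,-0.022],"angular":[0,0,0.121]}
    - {"dp":[0.005,-0.01,-0.022],"angular":[0,0,0.121]}
    - {"dp":[0.005,-0.012,-0.022],"angular":[0,0,0.121]}
    - {"dp":[-0.005,-0.013,0.003],"angular":[0,0,0.133]}

```text
time: 9.6
tcp_pos: [0.5, 0.1678, 0.142]
eef_rot: [[-0.789, 0.614, 0.005], [0.614, 0.789, 0.004], [-0.001, 0.006, -1.0]]
wrist_force: [0.9, -0.3, -0.7]
grip_width: 0.0768
grasp_force: 0.0
```

>>> step_arm:
  steps:
    - {"dp":[-0.007,-0.012,0.003],"angular":[0,0,0.133]}
    - {"dp":[-0.008,-0.011,0.003],"angular":[0,0,0.133]}
    - {"dp":[-0.01,-0.01,0.003],"angular":[0,0,0.133]}
    - {"dp":[-0.011,-0.009,0.003],"angular":[0,0,0.133]}
    - {"dp":[-0.012,-0.007,0.003],"angular":[0,0,0.133]}

```text
time: 10.1
tcp_pos: [0.4885, 0.0973, 0.124]
eef_rot: [[-0.241, 0.971, 0.001], [0.971, 0.241, 0.001], [0.001, 0.001, -1.0]]
wrist_force: [-0.7, 0.2, -0.9]
grip_width: 0.0772
grasp_force: 0.0
```

>>> step_arm:
  steps:
    - {"dp":[-0.013,-0.006,0.003],"angular":[0,0,0.133]}
    - {"dp":[-0.013,-0.004,0.003],"angular":[0,0,0.133]}
    - {"dp":[-0.014,-0.002,0.003],"angular":[0,0,0.133]}
    - {"dp":[-0.014,-0.001,0.003],"angular":[0,0,0.133]}
    - {"dp":[-0.014,0.001,0.003],"angular":[0,0,0.133]}

```text
time: 10.6
tcp_pos: [0.4752, 0.0286, 0.109]
eef_rot: [[0.409, 0.913, 0.001], [0.913, -0.409, 0.001], [0.002, 0.0, -1.0]]
wrist_force: [0.5, 0.5, 0.2]
grip_width: 0.0768
grasp_force: 0.0
```

>>> step_arm:
  steps:
    - {"dp":[-0.014,0.004,0.004],"angular":[0,0,0.133]}
    - {"dp":[-0.013,0.005,0.003],"angular":[0,0,0.133]}
    - {"dp":[0,0,0],"angular":[0,0,0]}
    - {"dp":[0,0,0],"angular":[0,0,0]}
    - {"dp":[0,0,0],"angular":[0,0,0]}
  jaw: 0.35

```text
time: 11.1
tcp_pos: [0.471, 0.0017, 0.1017]
eef_rot: [[0.627, 0.779, 0.001], [0.779, -0.627, 0.001], [0.001, -0.0, -1.0]]
wrist_force: [0.2, -0.3, -0.5]
grip_width: 0.0555
grasp_force: 0.0
```

```bash
python3 plan.py .469,0,.1,-39.4 .469,0,.005,-39.4;  python3 - <<'E'
from h import *
s=eyes.snapshot('scene')[:,:,::-1];t=eyes.snapshot('top')[:,:,::-1]
b=cv2.resize(s[110:260,130:290],(420,400),interpolation=cv2.INTER_CUBIC)
a=cv2.resize(t[185:265,120:190+10],(380,380),interpolation=cv2.INTER_CUBIC)
a=cv2.resize(t[185:265,180:260],(380,400),interpolation=cv2.INTER_CUBIC)
cv2.imwrite('pics/g5.png',np.hstack([a,b]))
E
```

```text
t 11.1 tcp [0.471  0.0017 0.1017] yaw -38.9 w 0.0555 f 0.0 [ 0.2 -0.3 -0.5]
[{"dp": [-0.003, -0.001, 0.002], "angular": [-0.0, -0.001, 0.009]}, {"dp": [0.0, 0.0, 0.047], "angular": [-0.0, -0.0, 0.0]}, {"dp": [0.0, 0.0, 0.048], "angular": [-0.0, -0.0, 0.0]}]
```

View pics/g5.png

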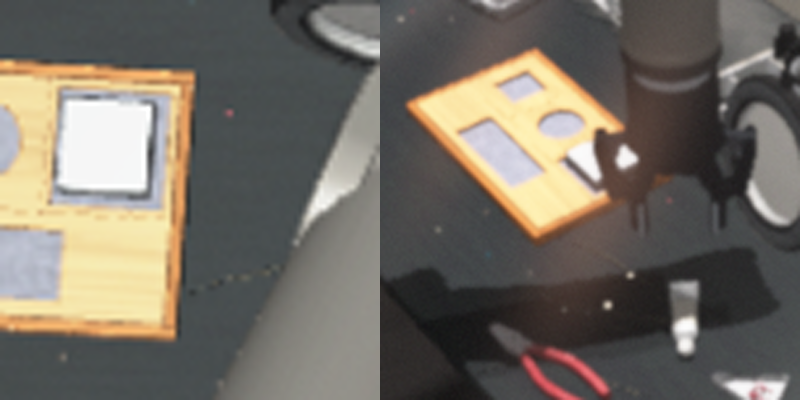

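The block sits inside the large recess with felt visible all round. The gripper is above the tube with its jaws across the body. Next I descend.

>>> step_arm:
  steps:
    - {"dp":[-0.003,-0.001,0.002],"angular":[0,0,0.009]}
    - {"dp":[0,0,0.04],"angular":[0,0,0]}
    - {"dp":[0,0,0.035],"angular":[0,0,0]}
    - {"dp":[0,0,0.014],"angular":[0,0,0]}
    - {"dp":[0,0,0.004],"angular":[0,0,0]}

```text
time: 11.7
tcp_pos: [0.4666, -0.0011, 0.0048]
eef_rot: [[0.637, 0.771, -0.003], [0.771, -0.637, -0.0], [-0.002, -0.002, -1.0]]
wrist_force: [0.2, 0.1, 0.2]
grip_width: 0.0557
grasp_force: 0.0
```

>>> step_arm:
  steps:
    - {"dp":[0,0,0],"angular":[0,0,0]}
    - {"dp":[0,0,0],"angular":[0,0,0]}
    - {"dp":[0,0,0],"angular":[0,0,0]}
    - {"dp":[0,0,0],"angular":[0,0,0]}

```text
time: 12.1
tcp_pos: [0.4685, -0.0008, 0.007]
eef_rot: [[0.637, 0.771, 0.001], [0.771, -0.637, 0.0], [0.001, 0.001, -1.0]]
wrist_force: [-0.3, -0.1, -0.1]
grip_width: 0.0554
grasp_force: 0.0
```

>>> step_arm:
  steps:
    - {"dp":[0,0,0],"angular":[0,0,0]}
    - {"dp":[0,0,0],"angular":[0,0,0]}
    - {"dp":[0,0,0],"angular":[0,0,0]}
    - {"dp":[0,0,0],"angular":[0,0,0]}
    - {"dp":[0,0,0],"angular":[0,0,0]}
  jaw: 1
  grip_force: 40

```text
time: 12.6
tcp_pos: [0.4681, -0.0009, 0.0067]
eef_rot: [[0.637, 0.771, 0.0], [0.771, -0.637, 0.001], [0.001, -0.0, -1.0]]
wrist_force: [-2.2, 1.1, 5.3]
grip_width: 0.02
grasp_force: 39.2
```

>>> step_arm:
  steps:
    - {"dp":[0,0,0],"angular":[0,0,0]}
    - {"dp":[0,0,-0.005],"angular":[0,0,0]}
    - {"dp":[0,0,-0.02],"angular":[0,0,0]}
    - {"dp":[0,0,-0.03],"angular":[0,0,0]}
    - {"dp":[0,0,-0.03],"angular":[0,0,0]}

```text
time: 13.1
tcp_pos: [0.4673, -0.0013, 0.0922]
eef_rot: [[0.638, 0.77, -0.001], [0.77, -0.638, -0.001], [-0.001, -0.001, -1.0]]
wrist_force: [-0.2, -0.5, -0.5]
grip_width: 0.0195
grasp_force: 39.4
```

```bash
python3 plan.py .464,.16,.1,-16 .464,.3,.06,-2.4;  python3 - <<'E'
from h import *
s=eyes.snapshot('scene')[:,:,::-1];t=eyes.snapshot('top')[:,:,::-1]
b=cv2.resize(s[150:270,170:290],(420,400),interpolation=cv2.INTER_CUBIC)
a=cv2.resize(t[195:265,240:310],(380,400),interpolation=cv2.INTER_CUBIC)
cv2.imwrite('pics/g6.png',np.hstack([a,b]))
E
```

```text
t 13.1 tcp [ 0.4673 -0.0013  0.0922] yaw -39.6 w 0.0195 f 39.4 [-0.2 -0.5 -0.5]
[{"dp": [0.031, -0.026, -0.002], "angular": [-0.0, 0.0, -0.103]}, {"dp": [0.033, -0.023, -0.002], "angular": [-0.0, 0.0, -0.103]}, {"dp": [0.035, -0.02, -0.002], "angular": [-0.0, 0.0, -0.103]}, {"dp": [0.037, -0.016, -0.002], "angular": [-0.0, 0.0, -0.103]}, {"dp": [0.034, -0.01, 0.01], "angular": [-0.0, 0.0, -0.059]}]
[{"dp": [0.034, -0.008, 0.01], "angular": [-0.0, 0.0, -0.059]}, {"dp": [0.034, -0.005, 0.01], "angular": [-0.0, 0.0, -0.059]}, {"dp": [0.035, -0.003, 0.01], "angular": [-0.0, 0.0, -0.059]}]
```

View pics/g6.png

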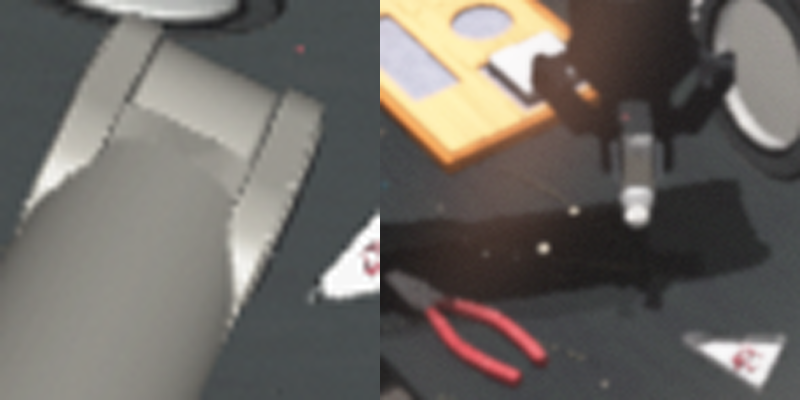

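>>> step_arm:
  steps:
    - {"dp":[0.031,-0.026,-0.002],"angular":[0,0,-0.103]}
    - {"dp":[0.033,-0.023,-0.002],"angular":[0,0,-0.103]}
    - {"dp":[0.035,-0.02,-0.002],"angular":[0,0,-0.103]}
    - {"dp":[0.037,-0.016,-0.002],"angular":[0,0,-0.103]}
    - {"dp":[0.034,-0.01,0.01],"angular":[0,0,-0.059]}

```text
time: 13.7
tcp_pos: [0.4642, 0.1983, 0.0898]
eef_rot: [[0.214, 0.977, 0.001], [0.977, -0.214, 0.002], [0.002, 0.001, -1.0]]
wrist_force: [1.3, -0.4, -0.0]
grip_width: 0.0194
grasp_force: 39.4
```

>>> step_arm:
  steps:
    - {"dp":[0.034,-0.008,0.01],"angular":[0,0,-0.059]}
    - {"dp":[0.034,-0.005,0.01],"angular":[0,0,-0.059]}
    - {"dp":[0.035,-0.003,0.01],"angular":[0,0,-0.059]}
    - {"dp":[0.004,0,0.005],"angular":[0,0,0]}
    - {"dp":[0,0,0],"angular":[0,0,0]}

```text
time: 14.2
tcp_pos: [0.4639, 0.3046, 0.053]
eef_rot: [[0.041, 0.999, -0.002], [0.999, -0.041, -0.001], [-0.001, -0.002, -1.0]]
wrist_force: [0.0, -0.5, 0.1]
grip_width: 0.0195
grasp_force: 39.4
```

>>> step_arm:
  steps:
    - {"dp":[0,0,0],"angular":[0,0,0]}
    - {"dp":[0,0,0],"angular":[0,0,0]}
    - {"dp":[0,0,0],"angular":[0,0,0]}
    - {"dp":[0,0,0],"angular":[0,0,0]}

```text
time: 14.6
tcp_pos: [0.4652, 0.3034, 0.0546]
eef_rot: [[0.044, 0.999, 0.0], [0.999, -0.044, 0.0], [0.0, 0.0, -1.0]]
wrist_force: [-0.2, 0.0, -0.1]
grip_width: 0.0197
grasp_force: 39.4
```

```bash
python3 plan.py .4641,.3038,.035,-2.4 .4641,.3038,.0157,-2.4
```

```text
t 14.6 tcp [0.4652 0.3034 0.0546] yaw -2.5 w 0.0197 f 39.4 [-0.2  0.  -0.1]
[{"dp": [0.0, -0.001, 0.02], "angular": [0.0, -0.0, -0.002]}, {"dp": [0.0, -0.0, 0.019], "angular": [0.0, -0.0, -0.0]}]
```

>>> step_arm:
  steps:
    - {"dp":[0,-0.001,0.018],"angular":[0,0,0]}
    - {"dp":[0,0,0.012],"angular":[0,0,0]}
    - {"dp":[0,0,0.006],"angular":[0,0,0]}
    - {"dp":[0,0,0.002],"angular":[0,0,0]}
    - {"dp":[0,0,0],"angular":[0,0,0]}

```text
time: 15.1
tcp_pos: [0.4641, 0.3039, 0.0162]
eef_rot: [[0.043, 0.999, -0.0], [0.999, -0.043, -0.0], [-0.0, -0.0, -1.0]]
wrist_force: [0.4, 0.2, -0.2]
grip_width: 0.0201
grasp_force: 39.4
```

>>> step_arm:
  steps:
    - {"dp":[0,0,0.001],"angular":[0,0,0]}
    - {"dp":[0,0,0],"angular":[0,0,0]}
    - {"dp":[0,0,0],"angular":[0,0,0]}

```text
time: 15.4
tcp_pos: [0.4642, 0.3043, 0.0156]
eef_rot: [[0.043, 0.999, 0.0], [0.999, -0.043, 0.0], [0.0, 0.0, -1.0]]
wrist_force: [0.6, 0.9, -0.8]
grip_width: 0.0196
grasp_force: 39.4
```

>>> step_arm:
  steps:
    - {"dp":[0,0,0],"angular":[0,0,0]}
    - {"dp":[0,0,0],"angular":[0,0,0]}
    - {"dp":[0,0,0],"angular":[0,0,0]}
    - {"dp":[0,0,-0.01],"angular":[0,0,0]}
    - {"dp":[0,0,-0.03],"angular":[0,0,0]}
  jaw: 0.55

```text
time: 15.9
tcp_pos: [0.4625, 0.3031, 0.0543]
eef_rot: [[0.043, 0.999, -0.003], [0.999, -0.043, -0.003], [-0.003, -0.003, -1.0]]
wrist_force: [0.2, 0.3, -0.0]
grip_width: 0.0389
grasp_force: 0.0
```

```bash
python3 plan.py .475,.2,.14,-16 .48,-.12,.15,-36 .5834,-.1485,.12,-36
```

```text
t 15.9 tcp [0.4625 0.3031 0.0543] yaw -2.5 w 0.0389 f 0.0 [ 0.2  0.3 -0. ]
[{"dp": [-0.034, 0.006, -0.028], "angular": [-0.001, 0.001, 0.079]}, {"dp": [-0.034, 0.008, -0.029], "angular": [-0.001, 0.001, 0.079]}, {"dp": [-0.033, 0.011, -0.029], "angular": [-0.001, 0.001, 0.079]}, {"dp": [-0.044, 0.013, -0.001], "angular": [0.0, 0.0, 0.05]}, {"dp": [-0.043, 0.016, -0.001], "angular": [0.0, 0.0, 0.05]}]
[{"dp": [-0.042, 0.018, -0.001], "angular": [0.0, 0.0, 0.05]}, {"dp": [-0.041, 0.019, -0.002], "angular": [0.0, 0.0, 0.05]}, {"dp": [-0.04, 0.022, -0.001], "angular": [0.0, 0.0, 0.05]}, {"dp": [-0.039, 0.024, -0.002], "angular": [0.0, 0.0, 0.05]}, {"dp": [-0.038, 0.025, -0.001], "angular": [0.0, 0.0, 0.05]}]
[{"dp": [0.013, 0.033, 0.01], "angular": [0.0, 0.0, -0.001]}, {"dp": [0.012, 0.034, 0.01], "angular": [0.0, 0.0, -0.001]}, {"dp": [0.012, 0.033, 0.01], "angular": [0.0, 0.0, -0.001]}]
```

>>> step_arm:
  steps:
    - {"dp":[-0.034,0.006,-0.028],"angular":[0,0,0.079]}
    - {"dp":[-0.034,0.008,-0.029],"angular":[0,0,0.079]}
    - {"dp":[-0.033,0.011,-0.029],"angular":[0,0,0.079]}
    - {"dp":[-0.044,0.013,-0.001],"angular":[0,0,0.05]}
    - {"dp":[-0.043,0.016,-0.001],"angular":[0,0,0.05]}

```text
time: 16.4
tcp_pos: [0.4786, 0.1079, 0.1449]
eef_rot: [[0.372, 0.928, 0.002], [0.928, -0.372, 0.002], [0.003, 0.001, -1.0]]
wrist_force: [0.9, -0.4, -1.0]
grip_width: 0.0382
grasp_force: 0.0
```

>>> step_arm:
  steps:
    - {"dp":[-0.042,0.018,-0.001],"angular":[0,0,0.05]}
    - {"dp":[-0.041,0.019,-0.002],"angular":[0,0,0.05]}
    - {"dp":[-0.04,0.022,-0.001],"angular":[0,0,0.05]}
    - {"dp":[-0.039,0.024,-0.002],"angular":[0,0,0.05]}
    - {"dp":[-0.038,0.025,-0.001],"angular":[0,0,0.05]}
  jaw: 0.35

```text
time: 16.9
tcp_pos: [0.4814, -0.1206, 0.1512]
eef_rot: [[0.591, 0.807, 0.001], [0.807, -0.591, 0.001], [0.001, 0.001, -1.0]]
wrist_force: [0.2, 0.9, 0.5]
grip_width: 0.0551
grasp_force: 0.0
```

>>> step_arm:
  steps:
    - {"dp":[0.013,0.033,0.01],"angular":[0,0,0]}
    - {"dp":[0.012,0.034,0.01],"angular":[0,0,0]}
    - {"dp":[0.012,0.033,0.01],"angular":[0,0,0]}
    - {"dp":[0,0,0],"angular":[0,0,0]}
    - {"dp":[0,0,0],"angular":[0,0,0]}

```text
time: 17.4
tcp_pos: [0.5838, -0.1484, 0.1203]
eef_rot: [[0.59, 0.808, -0.001], [0.808, -0.59, -0.001], [-0.001, -0.0, -1.0]]
wrist_force: [-0.6, 0.3, -0.0]
grip_width: 0.0553
grasp_force: 0.0
```

>>> step_arm:
  steps:
    - {"dp":[0,0,0],"angular":[0,0,0]}
    - {"dp":[0,0,0],"angular":[0,0,0]}
    - {"dp":[0,0,0],"angular":[0,0,0]}
    - {"dp":[0,0,0],"angular":[0,0,0]}

```text
time: 17.8
tcp_pos: [0.5839, -0.1475, 0.1207]
eef_rot: [[0.589, 0.808, 0.0], [0.808, -0.589, 0.001], [0.001, 0.0, -1.0]]
wrist_force: [0.1, -0.2, 0.2]
grip_width: 0.0556
grasp_force: 0.0
```

```bash
python3 plan.py .5834,-.1485,.06,-36 .5834,-.1485,.014,-36;python3 - <<'E'
from h import *
s=eyes.snapshot('scene')[:,:,::-1];t=eyes.snapshot('top')[:,:,::-1]
b=cv2.resize(s[190:290,260:360],(400,400),interpolation=cv2.INTER_CUBIC)
a=cv2.resize(t[185:265,120:220],(400,400),interpolation=cv2.INTER_CUBIC)
cv2.imwrite('pics/g7.png',np.hstack([a,b]))
E
```

```text
t 17.8 tcp [ 0.5839 -0.1475  0.1207] yaw -36.1 w 0.0556 f 0.0 [ 0.1 -0.2  0.2]
[{"dp": [-0.001, 0.0, 0.03], "angular": [0.0, -0.0, -0.001]}, {"dp": [-0.0, 0.0, 0.031], "angular": [0.0, -0.0, -0.001]}, {"dp": [-0.0, 0.0, 0.046], "angular": [0.0, -0.001, 0.001]}]
```

View pics/g7.png

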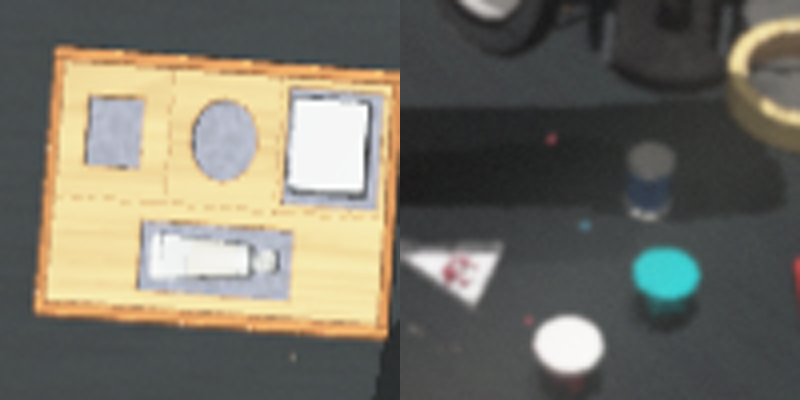

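The tube lies in the long recess and the block in the large one. The spool is still upright below the gripper. Next I descend and grip it.

>>> step_arm:
  steps:
    - {"dp":[-0.001,0,0.035],"angular":[0,0,0]}
    - {"dp":[0,0,0.035],"angular":[0,0,0]}
    - {"dp":[0,0,0.023],"angular":[0,0,0]}
    - {"dp":[0,0,0.01],"angular":[0,0,0]}
    - {"dp":[0,0,0.004],"angular":[0,0,0]}

```text
time: 18.4
tcp_pos: [0.5831, -0.1487, 0.0126]
eef_rot: [[0.589, 0.808, -0.001], [0.808, -0.589, 0.0], [-0.001, -0.001, -1.0]]
wrist_force: [-0.1, 0.1, 0.6]
grip_width: 0.0553
grasp_force: 0.0
```

>>> step_arm:
  steps:
    - {"dp":[0,0,0],"angular":[0,0,0]}
    - {"dp":[0,0,0],"angular":[0,0,0]}
    - {"dp":[0,0,0],"angular":[0,0,0]}
    - {"dp":[0,0,0],"angular":[0,0,0]}

```text
time: 18.8
tcp_pos: [0.5841, -0.1487, 0.0141]
eef_rot: [[0.589, 0.808, 0.001], [0.808, -0.589, -0.0], [0.001, 0.001, -1.0]]
wrist_force: [-0.6, 0.2, 0.2]
grip_width: 0.0557
grasp_force: 0.0
```

>>> step_arm:
  steps:
    - {"dp":[0,0,0],"angular":[0,0,0]}
    - {"dp":[0,0,0],"angular":[0,0,0]}
    - {"dp":[0,0,0],"angular":[0,0,0]}
    - {"dp":[0,0,0],"angular":[0,0,0]}
    - {"dp":[0,0,0],"angular":[0,0,0]}
  jaw: 1
  grip_force: 30

```text
time: 19.3
tcp_pos: [0.5836, -0.1486, 0.0136]
eef_rot: [[0.589, 0.808, 0.0], [0.808, -0.589, 0.0], [0.0, 0.0, -1.0]]
wrist_force: [-0.8, 0.9, 5.3]
grip_width: 0.0269
grasp_force: 29.6
```

>>> step_arm:
  steps:
    - {"dp":[0,0,0],"angular":[0,0,0]}
    - {"dp":[0,0,-0.005],"angular":[0,0,0]}
    - {"dp":[0,0,-0.02],"angular":[0,0,0]}
    - {"dp":[0,0,-0.035],"angular":[0,0,0]}
    - {"dp":[0,0,-0.04],"angular":[0,0,0]}

```text
time: 19.8
tcp_pos: [0.5825, -0.1485, 0.1135]
eef_rot: [[0.589, 0.808, -0.003], [0.808, -0.589, -0.0], [-0.002, -0.002, -1.0]]
wrist_force: [1.5, -0.1, -0.0]
grip_width: 0.0268
grasp_force: 29.6
```

```bash
python3 plan.py .49,-.12,.15,-36 .48,.1,.15,-36 .5417,.3815,.1,-22 .5417,.3815,.055,-22
```

```text
t 19.8 tcp [ 0.5825 -0.1485  0.1135] yaw -36.1 w 0.0268 f 29.6 [ 1.5 -0.1 -0. ]
[{"dp": [-0.011, -0.031, -0.012], "angular": [-0.001, 0.001, -0.001]}, {"dp": [-0.01, -0.03, -0.012], "angular": [-0.001, 0.001, -0.001]}, {"dp": [-0.01, -0.031, -0.012], "angular": [-0.001, 0.001, -0.001]}, {"dp": [0.034, -0.027, -0.0], "angular": [0.0, -0.0, 0.0]}, {"dp": [0.034, -0.027, -0.0], "angular": [0.0, -0.0, 0.0]}]
[{"dp": [0.035, -0.028, -0.0], "angular": [0.0, -0.0, 0.0]}, {"dp": [0.034, -0.027, -0.0], "angular": [0.0, -0.0, 0.0]}, {"dp": [0.035, -0.028, -0.0], "angular": [0.0, -0.0, 0.0]}, {"dp": [0.038, -0.016, 0.007], "angular": [0.0, -0.0, -0.035]}, {"dp": [0.038, -0.015, 0.007], "angular": [0.0, -0.0, -0.035]}]
[{"dp": [0.039, -0.014, 0.007], "angular": [0.0, -0.0, -0.035]}, {"dp": [0.039, -0.012, 0.007], "angular": [0.0, -0.0, -0.035]}, {"dp": [0.04, -0.011, 0.007], "angular": [0.0, -0.0, -0.035]}, {"dp": [0.04, -0.01, 0.007], "angular": [0.0, -0.0, -0.035]}, {"dp": [0.04, -0.009, 0.008], "angular": [0.0, -0.0, -0.035]}]
[{"dp": [-0.0, 0.0, 0.045], "angular": [0.001, -0.001, 0.002]}]
```

>>> step_arm:
  steps:
    - {"dp":[-0.011,-0.031,-0.012],"angular":[0,0,0]}
    - {"dp":[-0.01,-0.03,-0.012],"angular":[0,0,0]}
    - {"dp":[-0.01,-0.031,-0.012],"angular":[0,0,0]}
    - {"dp":[0.034,-0.027,0],"angular":[0,0,0]}
    - {"dp":[0.034,-0.027,0],"angular":[0,0,0]}

```text
time: 20.3
tcp_pos: [0.4866, -0.0326, 0.15]
eef_rot: [[0.592, 0.806, 0.001], [0.806, -0.592, 0.001], [0.002, 0.0, -1.0]]
wrist_force: [0.7, 0.9, -0.3]
grip_width: 0.027
grasp_force: 29.6
```

>>> step_arm:
  steps:
    - {"dp":[0.035,-0.028,0],"angular":[0,0,0]}
    - {"dp":[0.034,-0.027,0],"angular":[0,0,0]}
    - {"dp":[0.035,-0.028,0],"angular":[0,0,0]}
    - {"dp":[0.038,-0.016,0.007],"angular":[0,0,-0.035]}
    - {"dp":[0.038,-0.015,0.007],"angular":[0,0,-0.035]}

```text
time: 20.8
tcp_pos: [0.4997, 0.1824, 0.1354]
eef_rot: [[0.529, 0.848, 0.0], [0.848, -0.529, 0.001], [0.001, -0.0, -1.0]]
wrist_force: [0.7, -0.1, 0.8]
grip_width: 0.0269
grasp_force: 29.7
```

>>> step_arm:
  steps:
    - {"dp":[0.039,-0.014,0.007],"angular":[0,0,-0.035]}
    - {"dp":[0.039,-0.012,0.007],"angular":[0,0,-0.035]}
    - {"dp":[0.04,-0.011,0.007],"angular":[0,0,-0.035]}
    - {"dp":[0.04,-0.01,0.007],"angular":[0,0,-0.035]}
    - {"dp":[0.025,-0.005,0.008],"angular":[0,0,-0.035]}

```text
time: 21.3
tcp_pos: [0.541, 0.3702, 0.0988]
eef_rot: [[0.371, 0.929, 0.0], [0.929, -0.371, 0.001], [0.001, -0.0, -1.0]]
wrist_force: [-0.5, -0.2, 0.3]
grip_width: 0.0266
grasp_force: 29.7
```

>>> step_arm:
  steps:
    - {"dp":[0.01,-0.003,0.015],"angular":[0,0,0]}
    - {"dp":[0.005,-0.001,0.02],"angular":[0,0,0]}
    - {"dp":[0,0,0.01],"angular":[0,0,0]}
    - {"dp":[0,0,0],"angular":[0,0,0]}
    - {"dp":[0,0,0],"angular":[0,0,0]}

```text
time: 21.8
tcp_pos: [0.5434, 0.3795, 0.0543]
eef_rot: [[0.378, 0.926, -0.0], [0.926, -0.378, -0.001], [-0.001, 0.0, -1.0]]
wrist_force: [0.3, 0.4, -0.6]
grip_width: 0.0267
grasp_force: 29.7
```

>>> step_arm:
  steps:
    - {"dp":[0,0,0],"angular":[0,0,0]}
    - {"dp":[0,0,0],"angular":[0,0,0]}
    - {"dp":[0,0,0],"angular":[0,0,0]}

```text
time: 22.1
tcp_pos: [0.5435, 0.3815, 0.055]
eef_rot: [[0.376, 0.927, 0.001], [0.927, -0.376, 0.001], [0.001, 0.0, -1.0]]
wrist_force: [-0.3, -0.1, -0.2]
grip_width: 0.0268
grasp_force: 29.7
```

```bash
python3 plan.py .5417,.3815,.0230,-22
```

```text
t 22.1 tcp [0.5435 0.3815 0.055 ] yaw -22.1 w 0.0268 f 29.7 [-0.3 -0.1 -0.2]
[{"dp": [-0.001, -0.002, 0.032], "angular": [0.0, -0.001, -0.001]}]
```

>>> step_arm:
  steps:
    - {"dp":[-0.001,-0.002,0.015],"angular":[0,0,0]}
    - {"dp":[0,0,0.01],"angular":[0,0,0]}
    - {"dp":[0,0,0.005],"angular":[0,0,0]}
    - {"dp":[0,0,0.002],"angular":[0,0,0]}
    - {"dp":[0,0,0],"angular":[0,0,0]}

```text
time: 22.6
tcp_pos: [0.5406, 0.3811, 0.0219]
eef_rot: [[0.376, 0.927, -0.001], [0.927, -0.376, -0.0], [-0.001, -0.001, -1.0]]
wrist_force: [-0.9, 0.1, -0.6]
grip_width: 0.0267
grasp_force: 29.7
```

>>> step_arm:
  steps:
    - {"dp":[0,0,0],"angular":[0,0,0]}
    - {"dp":[0,0,0],"angular":[0,0,0]}
    - {"dp":[0,0,0],"angular":[0,0,0]}

```text
time: 22.9
tcp_pos: [0.541, 0.3813, 0.0222]
eef_rot: [[0.376, 0.927, 0.0], [0.927, -0.376, -0.0], [0.0, 0.0, -1.0]]
wrist_force: [-0.4, 0.5, -0.1]
grip_width: 0.0268
grasp_force: 29.7
```

>>> step_arm:
  steps:
    - {"dp":[0,0,0],"angular":[0,0,0]}
    - {"dp":[0,0,0],"angular":[0,0,0]}
    - {"dp":[0,0,0],"angular":[0,0,0]}
    - {"dp":[0,0,-0.01],"angular":[0,0,0]}
    - {"dp":[0,0,-0.025],"angular":[0,0,0]}
  jaw: 0.5

```text
time: 23.4
tcp_pos: [0.5395, 0.3806, 0.0563]
eef_rot: [[0.375, 0.927, -0.003], [0.927, -0.375, -0.002], [-0.003, -0.002, -1.0]]
wrist_force: [0.6, 0.3, 0.5]
grip_width: 0.0427
grasp_force: 0.0
```

>>> step_arm:
  steps:
    - {"dp":[0,0,-0.03],"angular":[0,0,0]}
    - {"dp":[0,0,-0.03],"angular":[0,0,0]}

```text
time: 23.6
tcp_pos: [0.541, 0.3811, 0.1189]
eef_rot: [[0.376, 0.927, 0.0], [0.927, -0.376, -0.0], [-0.0, 0.0, -1.0]]
wrist_force: [0.4, 1.1, 0.2]
grip_width: 0.0429
grasp_force: 0.0
```

```bash
python3 plan.py .48,.1,.13,-36 .4566,-.2145,.1,-36
```

```text
t 23.6 tcp [0.541  0.3811 0.1189] yaw -22.1 w 0.0429 f 0.0 [0.4 1.1 0.2]
[{"dp": [-0.047, 0.008, -0.002], "angular": [0.0, 0.0, 0.04]}, {"dp": [-0.047, 0.01, -0.002], "angular": [0.0, 0.0, 0.04]}, {"dp": [-0.046, 0.012, -0.002], "angular": [0.0, 0.0, 0.04]}, {"dp": [-0.046, 0.014, -0.002], "angular": [0.0, 0.0, 0.04]}, {"dp": [-0.046, 0.016, -0.002], "angular": [0.0, 0.0, 0.04]}]
[{"dp": [-0.044, 0.017, -0.001], "angular": [0.0, 0.0, 0.04]}, {"dp": [-0.038, 0.024, 0.004], "angular": [0.0, 0.0, 0.0]}, {"dp": [-0.039, 0.024, 0.004], "angular": [0.0, 0.0, 0.0]}, {"dp": [-0.038, 0.023, 0.004], "angular": [0.0, 0.0, 0.0]}, {"dp": [-0.039, 0.024, 0.005], "angular": [0.0, 0.0, 0.0]}]
[{"dp": [-0.038, 0.023, 0.004], "angular": [0.0, 0.0, 0.0]}, {"dp": [-0.039, 0.024, 0.005], "angular": [0.0, 0.0, 0.0]}, {"dp": [-0.038, 0.023, 0.004], "angular": [0.0, 0.0, 0.0]}]
```

>>> step_arm:
  steps:
    - {"dp":[-0.047,0.008,-0.002],"angular":[0,0,0.04]}
    - {"dp":[-0.047,0.01,-0.002],"angular":[0,0,0.04]}
    - {"dp":[-0.046,0.012,-0.002],"angular":[0,0,0.04]}
    - {"dp":[-0.046,0.014,-0.002],"angular":[0,0,0.04]}
    - {"dp":[-0.046,0.016,-0.002],"angular":[0,0,0.04]}

```text
time: 24.1
tcp_pos: [0.49, 0.145, 0.1281]
eef_rot: [[0.554, 0.833, 0.001], [0.833, -0.554, 0.001], [0.001, 0.0, -1.0]]
wrist_force: [0.8, -0.9, 0.4]
grip_width: 0.0428
grasp_force: 0.0
```

>>> step_arm:
  steps:
    - {"dp":[-0.044,0.017,-0.001],"angular":[0,0,0.04]}
    - {"dp":[-0.038,0.024,0.004],"angular":[0,0,0]}
    - {"dp":[-0.039,0.024,0.004],"angular":[0,0,0]}
    - {"dp":[-0.038,0.023,0.004],"angular":[0,0,0]}
    - {"dp":[-0.039,0.024,0.005],"angular":[0,0,0]}
  jaw: 0.25

```text
time: 24.6
tcp_pos: [0.4672, -0.0814, 0.112]
eef_rot: [[0.585, 0.811, 0.002], [0.811, -0.585, 0.001], [0.002, 0.001, -1.0]]
wrist_force: [1.1, 0.8, 0.3]
grip_width: 0.0638
grasp_force: 0.0
```

>>> step_arm:
  steps:
    - {"dp":[-0.038,0.023,0.004],"angular":[0,0,0]}
    - {"dp":[-0.039,0.024,0.005],"angular":[0,0,0]}
    - {"dp":[-0.026,0.016,0.004],"angular":[0,0,0]}
    - {"dp":[-0.012,0.007,0],"angular":[0,0,0]}
    - {"dp":[0,0,0],"angular":[0,0,0]}

```text
time: 25.1
tcp_pos: [0.4561, -0.217, 0.0991]
eef_rot: [[0.589, 0.808, 0.001], [0.808, -0.589, -0.001], [-0.0, 0.002, -1.0]]
wrist_force: [0.4, 0.1, -0.2]
grip_width: 0.0642
grasp_force: 0.0
```

>>> step_arm:
  steps:
    - {"dp":[0,0,0],"angular":[0,0,0]}
    - {"dp":[0,0,0],"angular":[0,0,0]}
    - {"dp":[0,0,0],"angular":[0,0,0]}
    - {"dp":[0,0,0],"angular":[0,0,0]}

```text
time: 25.5
tcp_pos: [0.457, -0.213, 0.0983]
eef_rot: [[0.584, 0.812, 0.0], [0.812, -0.584, 0.0], [0.0, -0.0, -1.0]]
wrist_force: [0.4, -0.4, 0.3]
grip_width: 0.0639
grasp_force: 0.0
```

```bash
python3 plan.py .4566,-.2145,.014,-36
```

```text
t 25.5 tcp [ 0.457  -0.213   0.0983] yaw -35.7 w 0.0639 f 0.0 [ 0.4 -0.4  0.3]
[{"dp": [-0.001, 0.0, 0.042], "angular": [-0.0, -0.0, 0.003]}, {"dp": [-0.0, 0.001, 0.042], "angular": [-0.0, -0.0, 0.003]}]
```

>>> step_arm:
  steps:
    - {"dp":[-0.001,0.001,0.03],"angular":[0,0,0]}
    - {"dp":[0,0,0.03],"angular":[0,0,0]}
    - {"dp":[0,0,0.015],"angular":[0,0,0]}
    - {"dp":[0,0,0.007],"angular":[0,0,0]}
    - {"dp":[0,0,0.002],"angular":[0,0,0]}

```text
time: 26.0
tcp_pos: [0.4567, -0.2152, 0.0139]
eef_rot: [[0.585, 0.811, -0.001], [0.811, -0.585, 0.0], [-0.0, -0.001, -1.0]]
wrist_force: [0.2, -0.1, 0.0]
grip_width: 0.0642
grasp_force: 0.0
```

>>> step_arm:
  steps:
    - {"dp":[0,0,0],"angular":[0,0,0]}
    - {"dp":[0,0,0],"angular":[0,0,0]}
    - {"dp":[0,0,0],"angular":[0,0,0]}
    - {"dp":[0,0,0],"angular":[0,0,0]}

```text
time: 26.4
tcp_pos: [0.4572, -0.2155, 0.0148]
eef_rot: [[0.585, 0.811, 0.001], [0.811, -0.585, -0.0], [0.0, 0.001, -1.0]]
wrist_force: [0.6, 0.1, -0.6]
grip_width: 0.0638
grasp_force: 0.0
```

>>> step_arm:
  steps:
    - {"dp":[0,0,0],"angular":[0,0,0]}
    - {"dp":[0,0,0],"angular":[0,0,0]}
    - {"dp":[0,0,0],"angular":[0,0,0]}
    - {"dp":[0,0,0],"angular":[0,0,0]}
    - {"dp":[0,0,0],"angular":[0,0,0]}
  jaw: 1
  grip_force: 35

```text
time: 26.9
tcp_pos: [0.457, -0.2155, 0.0147]
eef_rot: [[0.585, 0.811, 0.0], [0.811, -0.585, 0.0], [0.001, 0.0, -1.0]]
wrist_force: [-1.0, 1.0, 6.0]
grip_width: 0.0337
grasp_force: 34.2
```

>>> step_arm:
  steps:
    - {"dp":[0,0,0],"angular":[0,0,0]}
    - {"dp":[0,0,-0.005],"angular":[0,0,0]}
    - {"dp":[0,0,-0.02],"angular":[0,0,0]}
    - {"dp":[0,0,-0.035],"angular":[0,0,0]}
    - {"dp":[0,0,-0.04],"angular":[0,0,0]}

```text
time: 27.4
tcp_pos: [0.4558, -0.2153, 0.1148]
eef_rot: [[0.585, 0.811, -0.003], [0.811, -0.585, 0.0], [-0.001, -0.002, -1.0]]
wrist_force: [1.8, -0.1, -0.4]
grip_width: 0.0334
grasp_force: 34.9
```

```bash
python3 plan.py .47,.1,.13,-36 .539,.2975,.1,-22;python3 - <<'E'
from h import *
s=eyes.snapshot('scene')[:,:,::-1];t=eyes.snapshot('top')[:,:,::-1]
b=cv2.resize(s[190:290,230:330],(400,400),interpolation=cv2.INTER_CUBIC)
a=cv2.resize(t[185:265,120:220],(400,320),interpolation=cv2.INTER_CUBIC)
a=cv2.copyMakeBorder(a,0,80,0,0,0)
cv2.imwrite('pics/g8.png',np.hstack([a,b]))
E
```

```text
t 27.4 tcp [ 0.4558 -0.2153  0.1148] yaw -35.8 w 0.0334 f 34.9 [ 1.8 -0.1 -0.4]
[{"dp": [0.038, -0.025, -0.002], "angular": [-0.0, 0.0, 0.0]}, {"dp": [0.038, -0.025, -0.002], "angular": [-0.0, 0.0, 0.0]}, {"dp": [0.038, -0.025, -0.002], "angular": [-0.0, 0.0, 0.0]}, {"dp": [0.037, -0.025, -0.002], "angular": [-0.0, 0.0, 0.0]}, {"dp": [0.038, -0.024, -0.002], "angular": [-0.0, 0.0, 0.0]}]
[{"dp": [0.037, -0.025, -0.003], "angular": [-0.0, 0.0, 0.0]}, {"dp": [0.038, -0.024, -0.002], "angular": [-0.0, 0.0, 0.0]}, {"dp": [0.04, -0.012, 0.006], "angular": [-0.001, 0.0, -0.048]}, {"dp": [0.041, -0.01, 0.006], "angular": [-0.001, 0.0, -0.048]}, {"dp": [0.041, -0.008, 0.006], "angular": [-0.001, 0.0, -0.048]}]
[{"dp": [0.041, -0.006, 0.006], "angular": [-0.001, 0.0, -0.048]}, {"dp": [0.042, -0.004, 0.006], "angular": [-0.001, 0.0, -0.048]}]
```

View pics/g8.png

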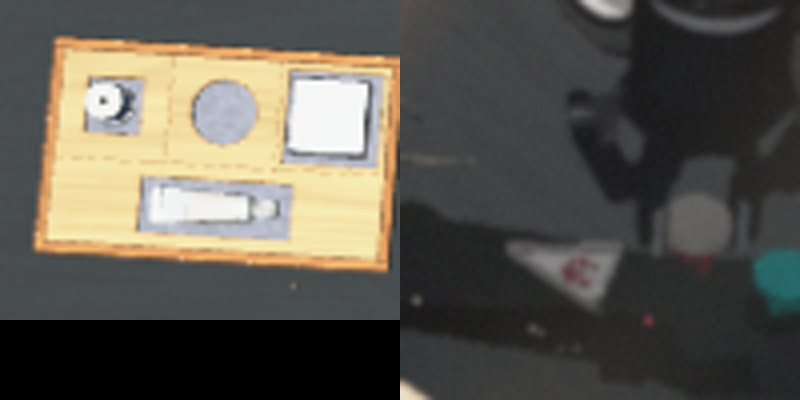

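The spool stands upright in the small recess. The pot is held lid up between the fingers. Next I carry it to the round recess.

>>> step_arm:
  steps:
    - {"dp":[0.038,-0.025,-0.002],"angular":[0,0,0]}
    - {"dp":[0.038,-0.025,-0.002],"angular":[0,0,0]}
    - {"dp":[0.038,-0.025,-0.002],"angular":[0,0,0]}
    - {"dp":[0.037,-0.025,-0.002],"angular":[0,0,0]}
    - {"dp":[0.038,-0.024,-0.002],"angular":[0,0,0]}

```text
time: 28.0
tcp_pos: [0.4662, 0.0121, 0.1242]
eef_rot: [[0.585, 0.811, -0.001], [0.811, -0.585, 0.0], [-0.0, -0.001, -1.0]]
wrist_force: [1.0, 0.5, -0.7]
grip_width: 0.0333
grasp_force: 35.0
```

>>> step_arm:
  steps:
    - {"dp":[0.037,-0.025,-0.003],"angular":[0,0,0]}
    - {"dp":[0.038,-0.024,-0.002],"angular":[0,0,0]}
    - {"dp":[0.04,-0.012,0.006],"angular":[0,0,-0.048]}
    - {"dp":[0.041,-0.01,0.006],"angular":[0,0,-0.048]}
    - {"dp":[0.041,-0.008,0.006],"angular":[0,0,-0.048]}

```text
time: 28.5
tcp_pos: [0.5123, 0.2205, 0.1107]
eef_rot: [[0.46, 0.888, -0.001], [0.888, -0.46, 0.0], [-0.0, -0.001, -1.0]]
wrist_force: [1.4, -0.1, 0.6]
grip_width: 0.0336
grasp_force: 35.0
```

>>> step_arm:
  steps:
    - {"dp":[0.041,-0.006,0.006],"angular":[0,0,-0.048]}
    - {"dp":[0.025,-0.003,0.006],"angular":[0,0,-0.048]}
    - {"dp":[0.012,-0.001,0.005],"angular":[0,0,0]}
    - {"dp":[0.005,0,0.01],"angular":[0,0,0]}
    - {"dp":[0,0,0.01],"angular":[0,0,0]}

```text
time: 29.0
tcp_pos: [0.5392, 0.2968, 0.0734]
eef_rot: [[0.377, 0.926, -0.0], [0.926, -0.377, -0.001], [-0.001, 0.0, -1.0]]
wrist_force: [0.0, -0.4, 0.3]
grip_width: 0.0337
grasp_force: 35.0
```

>>> step_arm:
  steps:
    - {"dp":[0,0,0],"angular":[0,0,0]}
    - {"dp":[0,0,0],"angular":[0,0,0]}
    - {"dp":[0,0,0],"angular":[0,0,0]}
    - {"dp":[0,0,0],"angular":[0,0,0]}
    - {"dp":[0,0,0],"angular":[0,0,0]}

```text
time: 29.5
tcp_pos: [0.5395, 0.2977, 0.0747]
eef_rot: [[0.376, 0.927, 0.0], [0.927, -0.376, 0.001], [0.001, 0.0, -1.0]]
wrist_force: [0.1, -0.0, -0.6]
grip_width: 0.0338
grasp_force: 35.0
```

```bash
python3 plan.py .539,.2975,.0235,-22
```

```text
t 29.5 tcp [0.5395 0.2977 0.0747] yaw -22.1 w 0.0338 f 35.0 [ 0.1 -0.  -0.6]
[{"dp": [-0.0, -0.0, 0.026], "angular": [0.0, -0.0, -0.001]}, {"dp": [-0.0, -0.0, 0.025], "angular": [0.0, -0.0, -0.001]}]
```

Floor contact is expected at TCP z ≈ 0.0227.

>>> step_arm:
  steps:
    - {"dp":[0,0,0.023],"angular":[0,0,0]}
    - {"dp":[0,0,0.017],"angular":[0,0,0]}
    - {"dp":[0,0,0.007],"angular":[0,0,0]}
    - {"dp":[0,0,0.003],"angular":[0,0,0]}
    - {"dp":[0,0,0.001],"angular":[0,0,0]}

```text
time: 30.0
tcp_pos: [0.5395, 0.2976, 0.0232]
eef_rot: [[0.376, 0.927, -0.0], [0.927, -0.376, -0.0], [-0.0, 0.0, -1.0]]
wrist_force: [-0.2, 0.4, -0.6]
grip_width: 0.0338
grasp_force: 35.0
```

>>> step_arm:
  steps:
    - {"dp":[0,0,0],"angular":[0,0,0]}
    - {"dp":[0,0,0],"angular":[0,0,0]}
    - {"dp":[0,0,0],"angular":[0,0,0]}
    - {"dp":[0,0,0],"angular":[0,0,0]}

```text
time: 30.4
tcp_pos: [0.5395, 0.2979, 0.0236]
eef_rot: [[0.375, 0.927, 0.0], [0.927, -0.375, 0.0], [0.001, 0.0, -1.0]]
wrist_force: [0.2, -0.2, 0.5]
grip_width: 0.0336
grasp_force: 35.0
```

>>> step_arm:
  steps:
    - {"dp":[0,0,0],"angular":[0,0,0]}
    - {"dp":[0,0,0],"angular":[0,0,0]}
    - {"dp":[0,0,0],"angular":[0,0,0]}
    - {"dp":[0,0,-0.01],"angular":[0,0,0]}
    - {"dp":[0,0,-0.025],"angular":[0,0,0]}
  jaw: 0.42

```text
time: 30.9
tcp_pos: [0.538, 0.2971, 0.0574]
eef_rot: [[0.376, 0.927, -0.003], [0.927, -0.376, -0.002], [-0.003, -0.002, -1.0]]
wrist_force: [0.2, 0.7, 0.5]
grip_width: 0.0496
grasp_force: 0.0
```

>>> step_arm:
  steps:
    - {"dp":[0,0,-0.035],"angular":[0,0,0]}
    - {"dp":[0,0,-0.04],"angular":[0,0,0]}
    - {"dp":[-0.045,0.005,0],"angular":[0,0,0]}
    - {"dp":[-0.045,0.005,0],"angular":[0,0,0]}
    - {"dp":[-0.045,0.005,0],"angular":[0,0,0]}

```text
time: 31.4
tcp_pos: [0.5023, 0.1657, 0.1343]
eef_rot: [[0.375, 0.927, 0.001], [0.927, -0.375, 0.001], [0.001, 0.001, -1.0]]
wrist_force: [0.9, -1.4, 0.7]
grip_width: 0.05
grasp_force: 0.0
```

>>> step_arm:
  steps:
    - {"dp":[-0.045,0.005,0],"angular":[0,0,0]}
    - {"dp":[-0.045,0,0],"angular":[0,0,0]}
    - {"dp":[-0.045,0,0],"angular":[0,0,0]}
    - {"dp":[-0.03,0,0],"angular":[0,0,0]}
    - {"dp":[-0.01,0,0],"angular":[0,0,0]}

```text
time: 31.9
tcp_pos: [0.4399, -0.0001, 0.1338]
eef_rot: [[0.38, 0.925, -0.0], [0.925, -0.38, 0.001], [0.001, -0.001, -1.0]]
wrist_force: [-0.4, 1.0, 0.6]
grip_width: 0.0492
grasp_force: 0.0
```

```bash
python3 plan.py;python3 - <<'E'
from h import *
s=eyes.snapshot('scene')[:,:,::-1];t=eyes.snapshot('top')[:,:,::-1]
b=cv2.resize(s[115:205,135:245],(440,360),interpolation=cv2.INTER_CUBIC)
a=cv2.resize(t[190:260,125:225],(400,280),interpolation=cv2.INTER_CUBIC)[:,40:400]
a=cv2.copyMakeBorder(a,0,80,0,0,0)
cv2.imwrite('pics/g9.png',np.hstack([a,b]))
# block top vs recess
hsv=cv2.cvtColor(np.ascontiguousarray(t),cv2.COLOR_BGR2HSV);m=((hsv[...,1]<40)&(hsv[...,2]>225)).astype(np.uint8)
m[:,:185]=0;m[:,225:]=0;m[:190]=0;m[240:]=0
c=max(cv2.findContours(m,0,1)[0],key=cv2.contourArea)
w=ray('top',c.reshape(-1,2),.023)[:,:2]*1000
print(cv2.minAreaRect(w.astype(np.float32)))
E
```

```text
t 31.9 tcp [ 4.399e-01 -1.000e-04  1.338e-01] yaw -22.4 w 0.0492 f 0.0 [-0.4  1.   0.6]
((536.1697387695312, 213.67274475097656), (52.657283782958984, 57.85955047607422), 1.1089762449264526)
```

View pics/g9.png

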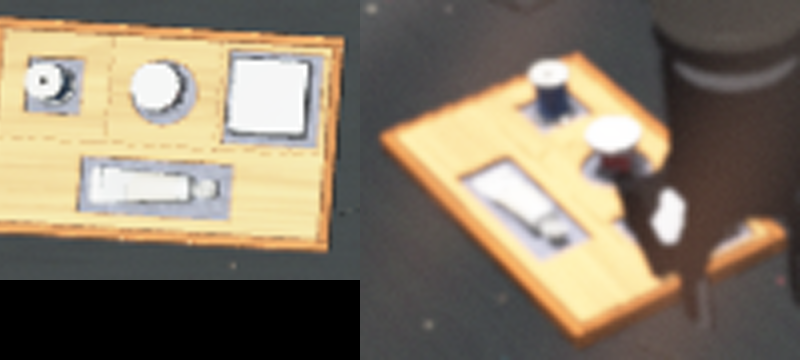

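All four pieces sit inside their recesses. The block is about 3 mm off centre, which is within the clearance. The spool and pot are upright, the tube is flat, and the gripper is clear, so I'm handing in.

```bash
python3 -c "
from station import ticket;print(ticket.sign_off())"
```

```text
the job is handed in; nothing more can be done
None
```

I packed the kit tray and handed it in at about 32 s of robot time: the block, tube, spool and pot are each in their recess, and I never touched the reamer or the earring card.

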